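# Release the pinned tee with a forked tool

## Robot

A 6-joint arm with a two-finger parallel gripper is mounted at the origin on the work surface. World frame = base frame: x ahead of the robot, y to its left, z up, the work surface at z = 0. Lengths are in m, angles in degrees, forces in N, time in s.
With the tool pointing down it reaches from about 0.375 to 0.9 m from the base axis. Payload 3.1 kg.
Tool frame: the origin (TCP) lies on the centre line of the jaws, within the pads' length; the fingertips stand 8 mm ahead of it and the grasp point (between the pads) lies 11 mm behind it; y points along the fingers, x is the direction in which the jaws open and shut, and the axes are right-handed (so a half turn about y gives the same grasp; the last joint's range is limited). The gripper opens to 87 mm and grips with 3 to 60 N. Pads are 19 mm wide; open, the fingers measure 117 mm over their backs; the gripper's body (75 mm by 190 mm) begins 51 mm behind the grasp point.
Start: joints at [-75.315, 30.224, 82.088, -0, 67.689, -10.227], TCP at [0.263, -0.567, 0.231] pointing down, gripper open.
Joint ranges: [-176.69, 176.69], [-43.24, 126.21], [12.49, 139.97], [-82, 262], [0, 151.66], [-163.58, 163.58]. Speed limits (degrees/s): [159.86, 159.86, 180, 180, 180, 180].

## Interface

Orientations are given as a 3x3 rotation matrix whose columns are the frame's x, y, z axes.
In Python, from rig import read_state, imaging, job, spotter gives the robot as it stands.
- The arm moves only by the tool apply_moves, never from a script. Its argument "steps" is a list of rows, each an object of numbers: "x", "y", "z": the shift along the world's x, y, z in mm; "spin": the turn about the world's z in rad. In form: [{"x": .., "y": .., "z": .., "spin": ..}, ...]. A call has 1 to 12 rows; each row shifts and turns the pose as measured when the row begins; what a row does not reach is not made up. A row lasts 1/10 s, in which the tool goes at most 50 mm and 8.59 degrees, less where a joint would pass 70% of its speed; a pose out of reach is approached as far as the arm can. A call is refused whole if a number of a shift passes 50 or a number of a turn 0.15, either way. A call with a gripper value outside its range is refused whole. "grip" is the finger opening in mm, from 0 to 87, set as the call begins (left out, the last holds). The fingers move at their own pace and stop on an object; the grip force is fixed at half the most. Time passes only in rows, so rows that do not move let the fingers close. It gives the time, the measured TCP pose, the force and the opening at its end, in the units of the state.
- read_state(): the state, without advancing time (a new reading comes with each control period).
- imaging.capture(name): name is "side" or "top" or "wrist"; returns the picture (480x640x3 uint8, red, green, blue); there is no depth.
- imaging.camera_params(name): a dict with "fov_y" (degrees; the focal length in pixels is half the picture's height over the tangent of half this angle, whatever the lens; pixels are square), "cx", "cy" (the principal point, pixels), "R" (3x3) and "t" (3): a world point X has camera coordinates R X + t. Camera axes: x right, y down, z forward; pixel columns grow to the right and rows downward; lengths in m; the calibration is good to about 2 mm. A picture is of the moment at which its call begins: read the wrist's pose just before it. camera_params takes no time and is no camera call; for the wrist camera it gives the pose at the moment of the call.
- job.hand_in(): hands the job in, once; it reports no verdict.
Trained networks look in the newest picture that a camera, given by its name, has taken for a name from the list of things; names that differ only in an ending like _2 or _b are one class to them, and where a whole thing is asked for, a point or a joint stands for the part that bears it (a point fixed in the world has none). Each returns a list of dicts, best first, with "score" (0 to 1); they miss things now and then, are a little off and sometimes report something else, mostly with a low value. They report only what shows in the picture. A call takes as long as a camera call. They do not tell look-alikes from the thing itself.
- spotter.cut_out(name, camera): "mask" (480x640 bool, what is visible of it) and "rect" ([left, top, width, height] in pixels, round what is visible of it).
The state is a dict: "time_s": time; "joint_positions": joint angles; "qvel": joint speeds; "tau": joint torques, N m; "position": TCP position; "tcp_rot": TCP orientation; "force": force on the tool from outside, world axes, zero at the start; "moment": the same for the moment, N m; "opening": opening from 0.0 (shut) to 1.0 (fully open).
Only numpy, scipy, OpenCV 4.12 (cv2) and the standard library are available. Lean on these libraries where they do the work, as an engineer would, in place of code of your own. Each camera call takes 0.05 s, during which the arm holds its last target.

## Task

The grey PVC tee is pinned in the blue saddle by a spring bar. With the forked tool from its black holder, and not with your fingers, push the bar's red collar gently sideways towards the blue end post, without ramming it against its stop, until the tee pops up; then stand the tool back in its holder and put the tee in the steel colander. Do not shift the colander, bucket or plunger, and leave the soap box shut.

Things in the scene. Friction and masses are not known exactly. Their poses are not given: they have to be found in the camera images.
- saddle: Blue steel saddle, fixed on the tray. Origin: underside of its 110 x 210 x 6 mm base, straight below the tee; x along the tee's run, y along the spring bar towards the blue end post (36 mm wide in x, nearest face at y = 113 to 143, top at z = 65 mm), z up. Two cheek plates hold the tee's lug between them: y = +-5.5 to +-11.5, x = +-20, top at z = 63 mm.
- bar_bare (a point): Point fixed on the saddle, on the axis of the steel spring bar (7 mm diameter, along the saddle's y, 45 mm above the saddle's origin), 60 mm along y from the origin, where the bar is bare (y = 12 to 80 mm). A red collar, a 32 mm disc 6 mm thick, is clamped on the bar: its near face is 20 to 50 mm further along +y, a new distance each time, not measured: feel for it.
- bar_hole (a point): Point fixed on the saddle where the bar leaves the cheek, on its axis at y = 12 mm. Pushing the collar to +y draws the bar out of the lug: the spring resists with 3 N at first, 6 N at the end, plus up to 3 N friction. The lug comes free after 11 to 14 mm of travel, the hard stop is at 16 mm; over 12 N on the collar is too much. The bar springs back when let go.
- tee_c (a point): Grey PVC tee, loose, 160 g; this point is the middle of its run's axis. Run 100 mm long, 36 mm diameter, along x (as the saddle's x); branch 36 mm diameter pointing up, top 42 mm above this point. A steel lug 24 x 8 mm hangs to 50 mm below it. The point is 85 mm above the saddle's origin while pinned; freed, the tee springs up to 103 mm and stays; it then lifts straight out.
- fork_grip (a point): Forked tool, loose, 120 g, standing tines down in its holder; this point is the middle of its orange handle, 30 (x) x 16 (y) x 56 mm tall. Below is a steel blade 30 (x) x 8 (y) mm; the tips are 78 mm below this point. The slot between the two tines (tines spaced along x) is 14 mm wide and runs from the tips up to 48 mm below. Grip it firmly (50 N): it still rocks a few mm under load.
- caddy: Black plastic tool holder, fixed, 64 (x) x 42 (y) x 32 mm tall, origin at the centre of its underside. The pocket in its middle is 37 (x) x 15 (y) mm, its floor 6 mm above the origin; the tool stands in it with its x and y along the holder's, and its handle's middle is then 84 mm above the origin.
- colander: Stainless steel colander, loose, 700 g, origin at the centre of its underside; outer rim diameter 220 mm at 80 mm height, flat bottom 120 mm diameter, wall and floor 4 mm; two side loops along its y reach 135 mm out at rim height.
- bucket: Small white plastic bucket, loose, standing, 150 mm diameter at the rim, 130 mm tall; origin at the centre of its underside. To be left alone.
- plunger: Small black sink plunger, loose, standing on its cup (112 mm diameter), handle of 22 mm diameter pointing up, 150 mm tall in all; origin at the centre of its underside. To be left alone.
- soap_lid (a joint): Hinged lid of the yellow soap box (110 x 75 mm, 40 mm tall, a small knob on top, fixed in the tray near the tool holder); 0 is shut, positive is open (rad).
Things that resemble listed ones, but are neither listed nor needed, are in the scene too. Of the things shaped like the part that bears tee_c, the grey one is meant.

How it is judged:
By the outcome, as a careful person would: the job done as asked, in the order asked, and still so for the second after the job is handed in, with the robot touching nothing.
It also fails if it takes over 72 s, if anything falls off the work surface, if the arm or the gripper's body presses on something with over 40 N, if the wrist force passes 120 N, or if a joint passes its speed limit or range.

## Working session

There is one attempt and no reset: what is moved stays moved. The work goes in short steps, Python scripts to look and compute and a tool call to move; the robot and the scene stay as the last step left them, time stands still between calls to the robot, and variables do not carry over. Pictures are saved under pics/ and viewed, and the job is handed in when it is done.

Besides the shell and the picture viewer there is one more tool, called after "Emit:" as a command line: name --argument value ..., lists and objects as JSON in quotes. apply_moves: Moves the arm, as the interface text tells. Its arguments: {"type":"object","properties":{"steps":{"type":"array"},"grip":{"type":"number"}},"required":["steps"]}

```bash
mkdir -p pics; ls; python3 - <<'E'
from rig import read_state, imaging
import cv2, numpy as np
s=read_state(); print(s)
for n in ["side","top","wrist"]:
    p=imaging.camera_params(n); print(n,p)
    im=imaging.capture(n); cv2.imwrite(f"pics/{n}0.png",im[:,:,::-1])
print(read_state()["time_s"])
E
```

```text
pics
{'time_s': 0.0, 'joint_positions': array([-7.53137887e+01,  3.02788298e+01,  8.21558143e+01,  1.26556294e-03,
        6.76887771e+01, -1.02266794e+01]), 'qvel': array([-0.08713838, -0.04542617,  0.01880761, -0.1174486 , -0.03542941,
       -0.00152732]), 'tau': array([-3.66367640e-04, -4.40046179e+01, -1.76589686e+01,  6.33021514e-02,
        5.82217926e-02, -1.64386925e-04]), 'position': array([ 0.26313112, -0.56613013,  0.22957625]), 'tcp_rot': array([[ 4.21231691e-01, -5.26352564e-04,  9.06952912e-01],
       [-9.06950596e-01,  2.08890751e-03,  4.21231828e-01],
       [-2.11625720e-03, -9.99997680e-01,  4.02538272e-04]]), 'force': array([0.22960421, 0.13577944, 0.81108242]), 'moment': array([ 0.07085327, -0.05471864, -0.04123621]), 'opening': 1.0006501137025479}
side {'fov_y': 50.13370656514536, 'cx': 319.75661981943495, 'cy': 242.984443286851, 'R': array([[-0.99458188, -0.10256233, -0.01696643],
       [-0.035533  ,  0.48877473, -0.87168611],
       [ 0.09769492, -0.86636034, -0.48977083]]), 't': array([0.47645179, 0.13364982, 0.99203646])}
top {'fov_y': 50.66977117472523, 'cx': 325.08238998903136, 'cy': 235.4500414484, 'R': array([[ 2.39607679e-02, -9.99710897e-01,  2.00096315e-03],
       [-9.93756664e-01, -2.40361253e-02, -1.08949334e-01],
       [ 1.08965932e-01,  6.22039235e-04, -9.94045290e-01]]), 't': array([-0.07486451,  0.48553532,  1.23367688])}
wrist {'fov_y': 61.08856715327102, 'cx': 319.74818859668727, 'cy': 237.6198201636105, 'R': array([[ 0.4213654 , -0.90688924, -0.00176214],
       [-0.86615027, -0.40301128,  0.29557676],
       [-0.26876555, -0.12301954, -0.95531737]]), 't': array([-0.62402828, -0.03644336,  0.39218856])}
0.15
```

View pics/side0.png

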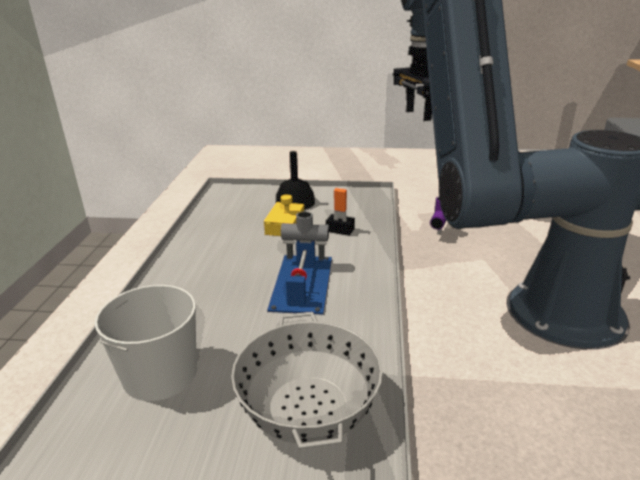

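View pics/top0.png

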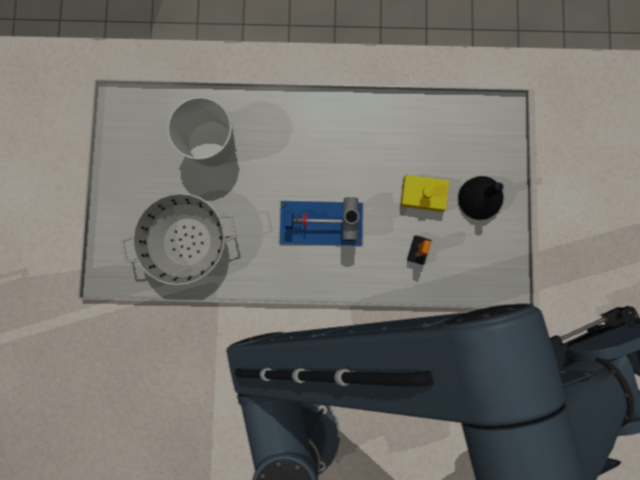

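View pics/wrist0.png

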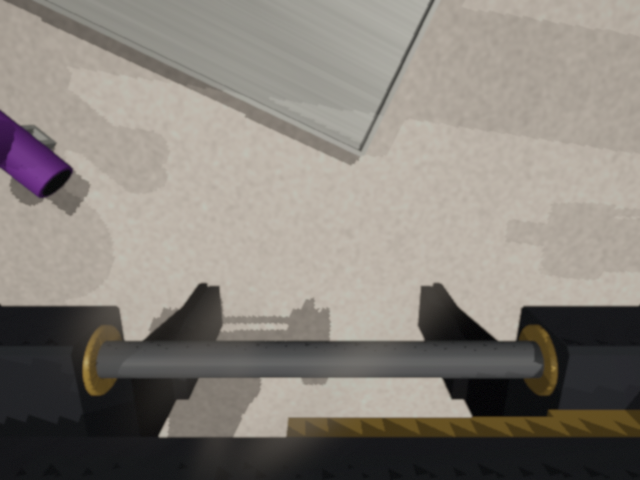

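The views show: caddy with the orange fork at top px (420,248), yellow box (425,193), saddle (320,222) with its end post on the left (+world y), colander (182,240), bucket (202,130), plunger (481,198). The purple tee lies outside the tray and is a look-alike.

```bash
cat > h.py <<'E'
import numpy as np, cv2
from rig import read_state, imaging, job, spotter
def K(p): f=240/np.tan(np.radians(p["fov_y"]/2)); return f
def proj(p,X):
    c=np.atleast_2d(X)@np.array(p["R"]).T+p["t"]; f=K(p)
    return np.c_[p["cx"]+f*c[:,0]/c[:,2], p["cy"]+f*c[:,1]/c[:,2]]
def ray(p,uv):
    R=np.array(p["R"]); d=R.T@np.array([(uv[0]-p["cx"])/K(p),(uv[1]-p["cy"])/K(p),1]); return -R.T@p["t"], d
def plane(p,uv,z):
    o,d=ray(p,uv); return o+d*(z-o[2])/d[2]
def tri(obs):
    A=np.zeros((3,3));b=np.zeros(3)
    for p,uv in obs:
        o,d=ray(p,uv); d=d/np.linalg.norm(d); M=np.eye(3)-np.outer(d,d); A+=M;b+=M@o
    X=np.linalg.solve(A,b); return X,[np.round(proj(p,X)[0]-uv,1) for p,uv in obs]
E
python3 - <<'E'
from h import *
import pickle
out={}
for n in ["side","top"]:
    im=cv2.imread(f"pics/{n}0.png")
    for name in ["saddle","tee_c","fork_grip","caddy","colander","bucket","plunger"]:
        r=spotter.cut_out(name,n)
        for q in r[:2]:
            m=q["mask"]; ys,xs=np.nonzero(m)
            print(n,name,round(q["score"],2),np.round(q["rect"]),m.sum(),[round(xs.mean(),1),round(ys.mean(),1)])
            if name not in out.setdefault(n,{}): out[n][name]=q
pickle.dump(out,open("m0.pkl","wb"))
print(read_state()["time_s"])
E
```

```text
side saddle 0.86 [267. 240.  63.  76.] 2744 [np.float64(302.7), np.float64(277.4)]
side tee_c 0.87 [280. 212.  48.  28.] 984 [np.float64(304.0), np.float64(228.7)]
side tee_c 0.59 [428. 196.  16.  35.] 307 [np.float64(437.3), np.float64(215.6)]
side fork_grip 0.93 [330. 190.  19.  31.] 373 [np.float64(339.8), np.float64(202.0)]
side caddy 0.78 [322. 216.  33.  21.] 466 [np.float64(340.1), np.float64(224.7)]
side colander 0.85 [230. 313. 151. 137.] 14730 [np.float64(306.6), np.float64(380.0)]
side plunger 0.78 [275. 151.  39.  55.] 965 [np.float64(295.2), np.float64(185.3)]
top saddle 0.9 [278. 201.  88.  44.] 2499 [np.float64(317.3), np.float64(223.6)]
top tee_c 0.96 [344. 198.  14.  42.] 672 [np.float64(350.7), np.float64(218.7)]
top fork_grip 0.57 [418. 243.  12.  14.] 148 [np.float64(423.3), np.float64(248.1)]
top caddy 0.73 [405. 237.  25.  30.] 345 [np.float64(416.7), np.float64(250.3)]
top bucket 0.87 [168.  99.  66.  67.] 3593 [np.float64(202.1), np.float64(131.0)]
top bucket 0.34 [419. 241.  13.  14.] 168 [np.float64(423.9), np.float64(247.6)]
top plunger 0.65 [460. 175.  42.  43.] 1530 [np.float64(480.8), np.float64(197.2)]
0.85
```

```bash
python3 - <<'E'
import cv2
a=cv2.imread("pics/side0.png")[170:330,230:390]; b=cv2.imread("pics/top0.png")[160:280,270:450]
cv2.imwrite("pics/sidez.png",cv2.resize(a,None,fx=3.7,fy=3.7,interpolation=cv2.INTER_CUBIC))
cv2.imwrite("pics/topz.png",cv2.resize(b,None,fx=4,fy=4,interpolation=cv2.INTER_CUBIC))
E
```

```text
(no output)
```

View pics/sidez.png

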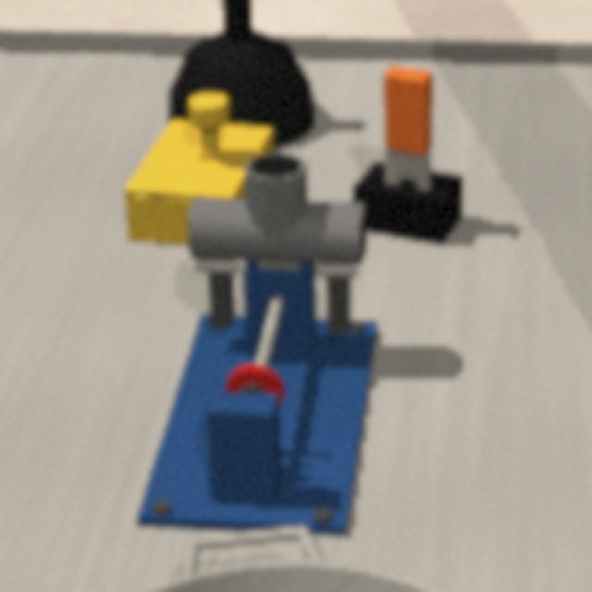

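View pics/topz.png

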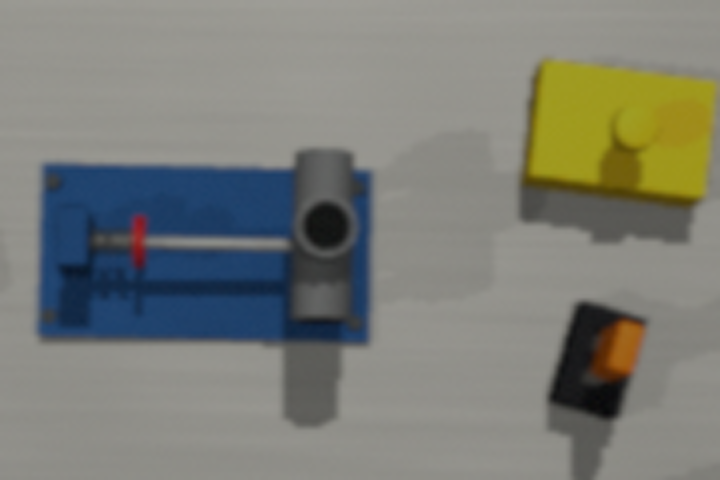

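```bash
python3 - <<'E'
from h import *
T=imaging.camera_params("top");S=imaging.camera_params("side")
def zt(u,v): return np.array([270+u/4-.4,160+v/4-.4])
def zs(u,v): return np.array([230+u/3.7-.4,170+v/3.7-.4])
print("branch top", tri([(T,zt(325,225)),(S,zs(277,165))]))
print("handle top", tri([(T,zt(632,343)),(S,zs(410,72))]))
print("collar top", tri([(T,zt(140,218)),(S,zs(257,366))]))
print("post corner top L (x+)", tri([(T,zt(62,205)),(S,zs(209,408))]), tri([(T,zt(58,268)),(S,zs(277,402))]))
for n,a,b in [("c1",(45,165),None),("c2",(40,338),None),("c3",(370,340),None),("c4",(372,170),None)]:
    print(n,plane(T,zt(*a),.01))
print("base corners", tri([(T,zt(45,165)),(S,zs(142,523))]),tri([(T,zt(40,338)),(S,zs(345,527))]),tri([(T,zt(370,340)),(S,zs(378,323))]))
print("caddy top corners",[plane(T,zt(*a),.04) for a in [(580,303),(645,320),(615,415),(550,400)]])
print("soap", [plane(T,zt(*a),.04) for a in [(540,62),(715,80),(700,198),(528,182)]])
print("plunger",plane(T,(480.8,197.2),.05),"bucket",plane(T,(200,128),.13),"col",plane(T,(182,238),.08))
print(imaging.camera_params("wrist"),read_state()["position"])
E
```

```text
branch top (array([ 0.5217626 , -0.12096384,  0.13390116]), [array([0., 0.]), array([-0., -0.])])
handle top (array([ 0.45898844, -0.29997393,  0.1160294 ]), [array([0. , 0.5]), array([-0.5, -0. ])])
collar top (array([ 0.52700844, -0.0129034 ,  0.06725873]), [array([0.1, 2.6]), array([-3.2, -0.4])])
post corner top L (x+) (array([0.53938094, 0.03463814, 0.06996499]), [array([0. , 0.2]), array([-0.2, -0. ])]) (array([0.50199671, 0.03544402, 0.07583578]), [array([-0. , -0.5]), array([0.7, 0.1])])
c1 [0.57460465 0.05118309 0.01      ]
c2 [0.46438269 0.05063632 0.01      ]
c3 [ 0.46812891 -0.15675288  0.01      ]
c4 [ 0.5764355  -0.15628834  0.01      ]
base corners (array([0.57514896, 0.05147498, 0.00673961]), [array([0., 0.]), array([-0., -0.])]) (array([0.46603035, 0.05071697, 0.00993648]), [array([-0. , -0.7]), array([0.8, 0.1])]) (array([ 0.46783695, -0.15675723,  0.01003698]), [array([0. , 0.1]), array([-0.1, -0. ])])
caddy top corners [array([ 0.49130149, -0.28334992,  0.04      ]), array([ 0.48175507, -0.32335065,  0.04      ]), array([ 0.42291444, -0.30507676,  0.04      ]), array([ 0.43113674, -0.26527386,  0.04      ])]
soap [array([ 0.6418228, -0.2577065,  0.04     ]), array([ 0.6330588 , -0.36676184,  0.04      ]), array([ 0.55846344, -0.35729078,  0.04      ]), array([ 0.56590194, -0.25079697,  0.04      ])]
plunger [ 0.58859254 -0.44410072  0.05      ] bucket [0.72102127 0.23468227 0.13      ] col [0.46702074 0.2767444  0.08      ]
{'fov_y': 61.08856715327102, 'cx': 319.74818859668727, 'cy': 237.6198201636105, 'R': array([[ 4.21363485e-01, -9.06891820e-01,  2.01989989e-04],
       [-8.66303236e-01, -4.02439158e-01,  2.95907802e-01],
       [-2.68275076e-01, -1.24859727e-01, -9.55216484e-01]]), 't': array([-0.62510668, -0.03652911,  0.39182789])} [ 0.26328341 -0.56682583  0.23059494]
```

Emit:
apply_moves --steps '[{"x": 24, "y": 34, "z": 5, "spin": -0.12}, {"x": 24, "y": 34, "z": 5, "spin": -0.12}, {"x": 24, "y": 34, "z": 5, "spin": -0.12}, {"x": 24, "y": 34, "z": 5, "spin": -0.12}, {"x": 24, "y": 34, "z": 0, "spin": -0.12}, {"x": 24, "y": 34, "z": 0, "spin": -0.12}, {"x": 24, "y": 34}, {"x": 10, "y": 15}, {}]'

```text
invalid input at $.steps[6]: expected keys x, y, z, spin
```

```bash
cat > shot.py <<'E'
from h import *
import sys,pickle
tag=sys.argv[1]
s=read_state(); p=imaging.camera_params("wrist"); im=imaging.capture("wrist")
cv2.imwrite(f"pics/{tag}.png",im[:,:,::-1]); pickle.dump((p,s),open(f"{tag}.pkl","wb"))
a=np.degrees(np.arctan2(s["tcp_rot"][1,0],s["tcp_rot"][0,0]))
print(s["time_s"],s["position"].round(4),"ang",a.round(2),"F",s["force"].round(1),"op",round(s["opening"],3),s["joint_positions"].round(1))
for n in sys.argv[2:]:
    for q in spotter.cut_out(n,"wrist")[:2]:
        ys,xs=np.nonzero(q["mask"]); print(n,round(q["score"],2),np.round(q["rect"]),xs.mean().round(1),ys.mean().round(1))
E
python3 shot.py w1
```

```text
0.85 [ 0.2633 -0.5668  0.2306] ang -65.09 F [-0.5 -0.5 -0.2] op 0.997 [-75.3  30.2  82.1   0.   67.7 -10.2]
```

View pics/w1.png

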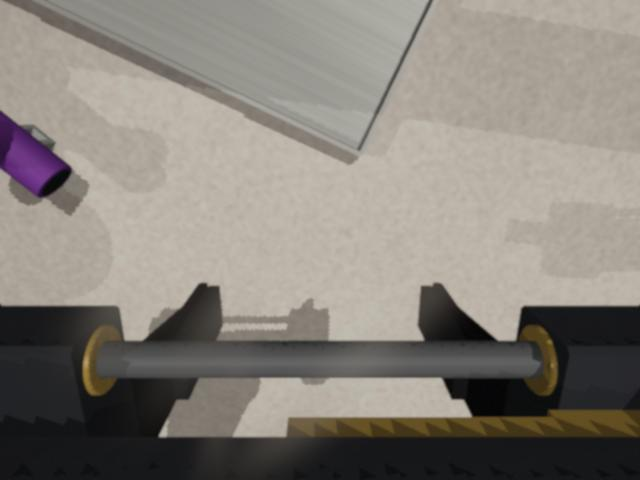

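Emit:
apply_moves --steps '[{"x": 20, "y": 38, "z": 5, "spin": -0.12}, {"x": 20, "y": 38, "z": 5, "spin": -0.12}, {"x": 20, "y": 38, "z": 5, "spin": -0.12}, {"x": 20, "y": 38, "z": 5, "spin": -0.12}, {"x": 20, "y": 38, "z": 0, "spin": -0.12}, {"x": 20, "y": 38, "z": 0, "spin": -0.12}, {"x": 20, "y": 38, "z": 0, "spin": 0}, {"x": 5, "y": 15, "z": 0, "spin": 0}, {"x": 0, "y": 0, "z": 0, "spin": 0}]'

```text
time_s: 1.8
position: [0.4109, -0.2779, 0.252]
tcp_rot: [[-0.315, 0.001, 0.949], [-0.949, -0.005, -0.315], [0.004, -1.0, 0.002]]
force: [-0.2, -1.3, 0.5]
opening: 1.0
```

```bash
python3 shot.py w1 fork_grip caddy
```

```text
1.8 [ 0.4109 -0.2779  0.252 ] ang -108.37 F [-0.2 -1.3  0.5] op 1.0 [-46.9  18.6  98.9  -0.2  62.3  61.5]
fork_grip 0.83 [315. 130.  21.  52.] 323.8 155.9
fork_grip 0.51 [  0.  71. 186. 176.] 89.3 157.8
caddy 0.7 [297. 116.  49.  70.] 321.7 144.2
```

View pics/w1.png

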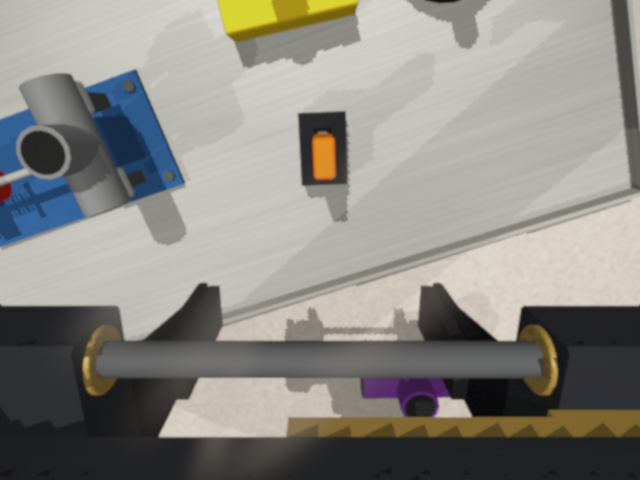

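```bash
python3 - <<'E'
import cv2
b=cv2.imread("pics/w1.png")[95:205,280:370]
cv2.imwrite("pics/w1z.png",cv2.resize(b,None,fx=5,fy=5,interpolation=cv2.INTER_CUBIC))
from h import *
import pickle
p,s=pickle.load(open("w1.pkl","rb"))
for a in [(299,114),(346,112),(348,184),(302,186)]: print(plane(p,a,.037).round(4))
print(proj(p,[[.458,-.297,.116],[.458,-.297,.06],[.457,-.294,.036]]))
E
```

```text
[ 0.4919 -0.2873  0.037 ]
[ 0.4806 -0.3266  0.037 ]
[ 0.4199 -0.3096  0.037 ]
[ 0.4314 -0.2691  0.037 ]
[[322.92910526 157.42025147]
 [322.11316441 150.38539832]
 [319.00388745 150.16677829]]
```

View pics/w1z.png

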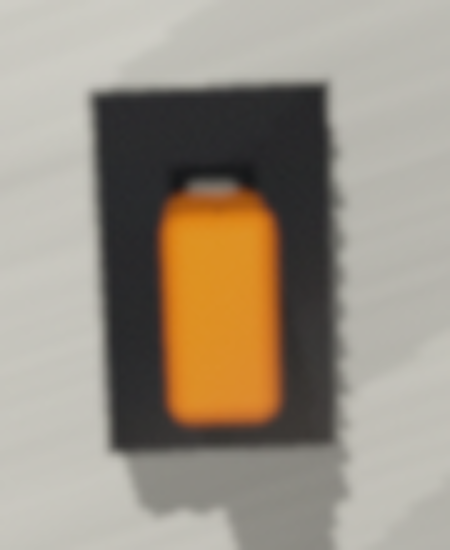

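Emit:
apply_moves --steps '[{"x": 23, "y": -10, "z": -20, "spin": 0.036}, {"x": 18, "y": -8, "z": -30, "spin": 0}, {"x": 6, "y": -3, "z": -30, "spin": 0}, {"x": 0, "y": 0, "z": 0, "spin": 0}]'

```text
time_s: 2.35
position: [0.4583, -0.3113, 0.1712]
tcp_rot: [[-0.291, 0.006, 0.957], [-0.957, -0.014, -0.291], [0.011, -1.0, 0.01]]
force: [-0.3, 0.7, -0.9]
opening: 0.999
```

```bash
python3 shot.py w2 fork_grip; python3 - <<'E'
from h import *
import pickle
p,s=pickle.load(open("w2.pkl","rb"))
print(proj(p,[[.458,-.2985,.116],s["position"],s["position"]+[0,0,.011]]))
E
```

```text
2.35 [ 0.4583 -0.3113  0.1712] ang -106.91 F [-0.3  0.7 -0.9] op 0.999 [-45.6  29.   96.3  -0.4  53.9  61.6]
fork_grip 0.81 [281. 210.  30.  90.] 295.8 258.6
[[295.97399543 273.54124867]
 [318.91820279 313.11229737]
 [319.19227719 325.99606745]]
```

View pics/w2.png

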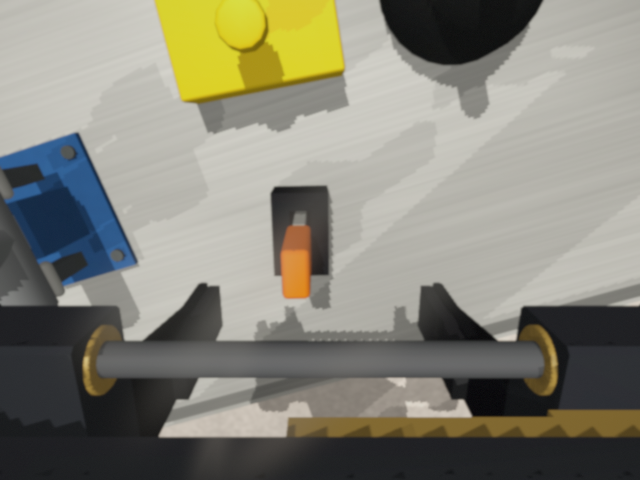

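Emit:
apply_moves --steps '[{"x": 0, "y": 12, "z": 0, "spin": 0.01}, {"x": 0, "y": 0, "z": -15, "spin": 0}, {"x": 0, "y": 0, "z": 0, "spin": 0}]'

```text
time_s: 2.75
position: [0.4593, -0.3009, 0.1639]
tcp_rot: [[-0.283, 0.015, 0.959], [-0.959, -0.022, -0.282], [0.017, -1.0, 0.021]]
force: [-0.8, 1.1, -0.2]
opening: 0.997
```

Emit:
apply_moves --steps '[{"x": 0, "y": 0, "z": 0, "spin": 0}, {"x": 0, "y": 0, "z": 0, "spin": 0}]'

```text
time_s: 2.95
position: [0.4596, -0.3007, 0.1669]
tcp_rot: [[-0.282, 0.018, 0.959], [-0.959, -0.025, -0.282], [0.019, -1.0, 0.024]]
force: [-0.7, 0.4, 0.2]
opening: 1.005
```

Emit:
apply_moves --steps '[{"x": 0, "y": 0, "z": 0, "spin": 0}, {"x": 0, "y": 0, "z": 0, "spin": 0}, {"x": 0, "y": 0, "z": 0, "spin": 0}, {"x": 0, "y": 0, "z": 0, "spin": 0}]'

```text
time_s: 3.35
position: [0.4604, -0.3012, 0.1692]
tcp_rot: [[-0.282, 0.021, 0.959], [-0.959, -0.027, -0.282], [0.021, -0.999, 0.028]]
force: [0.1, -0.2, 0.3]
opening: 0.997
```

```bash
python3 - <<'E'
from h import *
for i in range(3):
    s=read_state(); print(s["time_s"],s["position"].round(4),s["tcp_rot"].round(4)[:,1],s["qvel"].round(2),s["joint_positions"].round(3))
    imaging.capture("top")
E
```

```text
3.35 [ 0.4604 -0.3012  0.1692] [ 0.0206 -0.0274 -0.9994] [-0.04 -0.02 -0.06  0.07  0.02 -0.06] [-44.671  28.572  97.776  -0.366  51.707  61.925]
3.4 [ 0.4604 -0.3012  0.1692] [ 0.0206 -0.0275 -0.9994] [ 0.01  0.16  0.09 -0.04 -0.08 -0.04] [-44.671  28.576  97.775  -0.368  51.704  61.925]
3.45 [ 0.4604 -0.3012  0.1691] [ 0.0204 -0.0273 -0.9994] [-0.13  0.09  0.06 -0.01  0.03  0.06] [-44.671  28.586  97.781  -0.367  51.703  61.925]
```

Emit:
apply_moves --steps '[{"x": -1, "y": 1.5, "z": -20, "spin": 0}, {"x": -1, "y": 1, "z": -20, "spin": 0}, {"x": 0, "y": 0, "z": -20, "spin": 0}, {"x": 0, "y": 0, "z": -10, "spin": 0}]'

```text
time_s: 3.9
position: [0.4599, -0.3002, 0.0989]
tcp_rot: [[-0.282, 0.025, 0.959], [-0.959, -0.032, -0.281], [0.023, -0.999, 0.033]]
force: [0.0, 0.4, -0.1]
opening: 1.003
```

Emit:
apply_moves --steps '[{"x": -2, "y": 2, "z": -12, "spin": 0}, {"x": 0, "y": 0, "z": -5, "spin": 0}]'

```text
time_s: 4.1
position: [0.4577, -0.298, 0.0804]
tcp_rot: [[-0.282, 0.024, 0.959], [-0.959, -0.031, -0.282], [0.023, -0.999, 0.031]]
force: [-0.8, 0.0, -0.1]
opening: 0.997
```

```bash
python3 shot.py w3
```

```text
4.1 [ 0.4577 -0.298   0.0804] ang -106.4 F [-0.8  0.  -0.1] op 0.997 [-44.6  36.5 102.   -0.5  39.2  62.1]
```

View pics/w3.png

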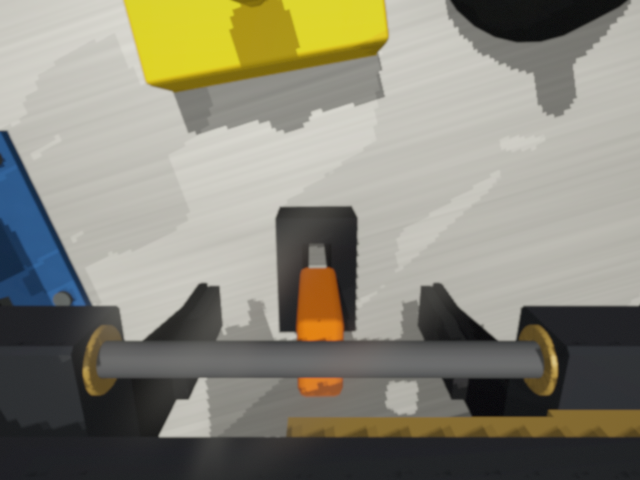

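Emit:
apply_moves --steps '[{"x": 0, "y": 0, "z": 6, "spin": 0}, {"x": 0, "y": 0, "z": 0, "spin": 0}]'

```text
time_s: 4.35
position: [0.4587, -0.299, 0.0872]
tcp_rot: [[-0.282, 0.025, 0.959], [-0.959, -0.032, -0.282], [0.023, -0.999, 0.033]]
force: [-0.9, -0.3, 0.3]
opening: 0.999
```

Emit:
apply_moves --steps '[{"x": 0, "y": 0, "z": 0, "spin": 0}, {"x": 0, "y": 0, "z": 0, "spin": 0}, {"x": 0, "y": 0, "z": 0, "spin": 0}, {"x": 0, "y": 0, "z": 0, "spin": 0}, {"x": 0, "y": 0, "z": 0, "spin": 0}, {"x": 0, "y": 0, "z": 0, "spin": 0}, {"x": 0, "y": 0, "z": 0, "spin": 0}, {"x": 0, "y": 0, "z": 0, "spin": 0}]' --grip 0

```text
time_s: 5.15
position: [0.4599, -0.3002, 0.0897]
tcp_rot: [[-0.282, 0.029, 0.959], [-0.959, -0.036, -0.281], [0.026, -0.999, 0.038]]
force: [0.1, -0.1, -0.3]
opening: 0.353
```

Emit:
apply_moves --steps '[{"x": -1, "y": 1, "z": -1, "spin": 0}, {"x": -0.2, "y": 0.2, "z": -0.3, "spin": 0}, {"x": -0.2, "y": 0.2, "z": -0.3, "spin": 0}, {"x": -0.2, "y": 0.2, "z": -0.3, "spin": 0}, {"x": -0.2, "y": 0.2, "z": -0.3, "spin": 0}]'

```text
time_s: 5.65
position: [0.4585, -0.2987, 0.0881]
tcp_rot: [[-0.283, 0.03, 0.959], [-0.959, -0.037, -0.281], [0.027, -0.999, 0.039]]
force: [-0.7, 0.2, 4.2]
opening: 0.181
```

Emit:
apply_moves --steps '[{"x": -0.2, "y": 0.2, "z": 10, "spin": 0}, {"x": -0.2, "y": 0.2, "z": 20, "spin": 0}, {"x": -0.2, "y": 0.2, "z": 25, "spin": 0}, {"x": 0, "y": 0, "z": 30, "spin": 0}, {"x": 0, "y": 0, "z": 30, "spin": 0}, {"x": 0, "y": 0, "z": 30, "spin": 0}, {"x": 0, "y": 0, "z": 10, "spin": 0}]'

```text
time_s: 6.35
position: [0.4538, -0.2941, 0.2467]
tcp_rot: [[-0.282, 0.021, 0.959], [-0.959, -0.028, -0.282], [0.021, -0.999, 0.028]]
force: [-0.1, -0.7, -1.3]
opening: 0.173
```

```bash
python3 shot.py w4 fork_grip
```

```text
6.35 [ 0.4538 -0.2941  0.2467] ang -106.41 F [-0.1 -0.7 -1.3] op 0.173 [-44.6  21.8  94.5  -0.3  61.7  61.9]
fork_grip 0.59 [300. 237.  43. 150.] 319.6 304.2
```

View pics/w4.png

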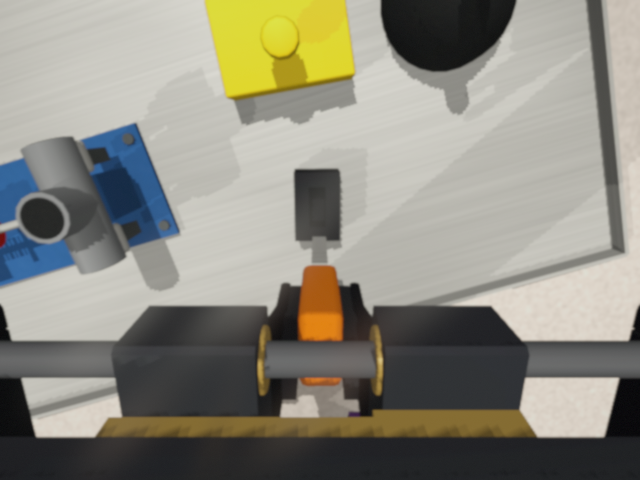

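Emit:
apply_moves --steps '[{"x": 5, "y": 20, "z": 0, "spin": 0.05}, {"x": 12, "y": 40, "z": 0, "spin": 0.1}, {"x": 12, "y": 40, "z": 0, "spin": 0.1}, {"x": 12, "y": 40, "z": 0, "spin": 0.05}, {"x": 12, "y": 40, "z": 0, "spin": 0}, {"x": 10, "y": 35, "z": 0, "spin": 0}, {"x": 4, "y": 15, "z": 0, "spin": 0}]'

```text
time_s: 7.15
position: [0.5136, -0.0556, 0.2315]
tcp_rot: [[0.018, 0.005, 1.0], [-1.0, -0.01, 0.018], [0.01, -1.0, 0.005]]
force: [0.3, -0.4, -1.0]
opening: 0.181
```

```bash
python3 shot.py w5 tee_c saddle
```

```text
7.15 [ 0.5136 -0.0556  0.2315] ang -88.98 F [ 0.3 -0.4 -1. ] op 0.181 [-18.3  21.7  97.7  -0.5  60.2  70.9]
tee_c 0.97 [380. 149.  67. 139.] 409.0 216.2
saddle 0.56 [199. 135. 230. 123.] 303.0 187.4
```

View pics/w5.png

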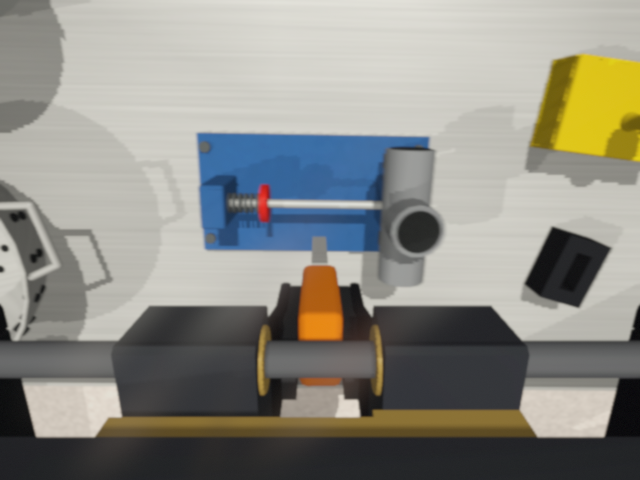

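```bash
python3 - <<'E'
import cv2
b=cv2.imread("pics/w5.png")[125:295,190:450]
cv2.imwrite("pics/w5z.png",cv2.resize(b,None,fx=3,fy=3,interpolation=cv2.INTER_CUBIC))
E
```

```text
(no output)
```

View pics/w5z.png

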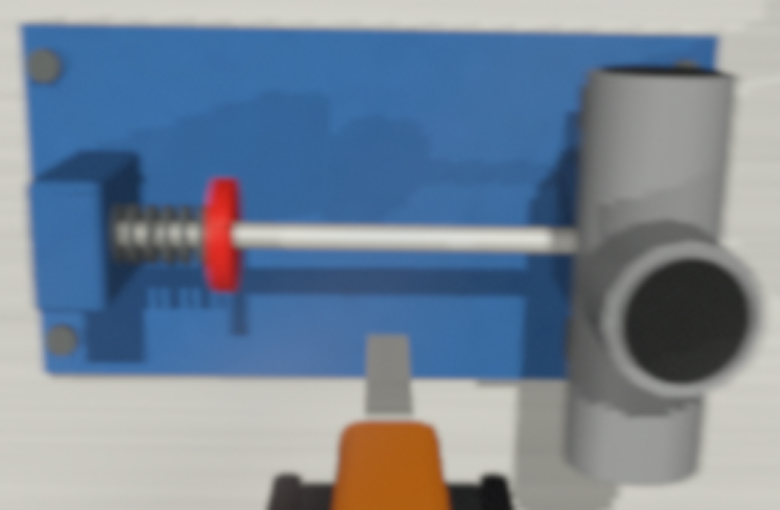

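```bash
python3 - <<'E'
from h import *
import pickle
p,s=pickle.load(open("w5.pkl","rb"))
T=imaging.camera_params("top")
def z(u,v): return np.array([190+u/3-.33,125+v/3-.33])
def zt(u,v): return np.array([270+u/4-.4,160+v/4-.4])
for a in [(237,236),(250,236.5),(400,239),(560,241)]: print("bar",plane(p,z(*a),.051).round(4))
print("branch",plane(p,z(686,320),.133).round(4), tri([(p,z(686,320)),(T,zt(325,225))]))
print("base corners",[plane(p,z(*a),.012).round(4) for a in [(22,25),(48,372),(718,37)]])
print("post top near-face edge",[plane(p,z(*a),.071).round(4) for a in [(103,180),(103,308),(35,183),(42,307)]])
print("coll top",plane(p,z(225,178),.067), "bar tri", tri([(p,z(400,239)),(T,zt(220,243))]))
print("tip far corners at z .154",[plane(p,z(*a),s["position"][2]-.0775).round(4) for a in [(368,333),(410,333)]])
print(s["position"])
E
```

```text
bar [ 0.5214 -0.0147  0.051 ]
bar [ 0.5213 -0.0183  0.051 ]
bar [ 0.5212 -0.0603  0.051 ]
bar [ 0.5214 -0.1053  0.051 ]
branch [ 0.5221 -0.1209  0.133 ] (array([ 0.52201744, -0.1209746 ,  0.13271682]), [array([ 0.1, -0. ]), array([-0.,  0.])])
base corners [array([0.5758, 0.0523, 0.012 ]), array([0.4672, 0.0515, 0.012 ]), array([ 0.5759, -0.1551,  0.012 ])]
post top near-face edge [array([0.54  , 0.0175, 0.071 ]), array([0.5055, 0.0192, 0.071 ]), array([0.5389, 0.0351, 0.071 ]), array([0.5055, 0.0355, 0.071 ])]
coll top [ 0.54032544 -0.0136198   0.067     ] bar tri (array([ 0.52147017, -0.0606957 ,  0.05197087]), [array([ 0.5, -0. ]), array([-0.2,  0. ])])
tip far corners at z .154 [array([ 0.5244, -0.052 ,  0.154 ]), array([ 0.5245, -0.0604,  0.154 ])]
[ 0.51357842 -0.05562736  0.2315467 ]
```

```bash
python3 - <<'E'
from h import *
import pickle
for f,offs in (("w5",(190,125,3)),):
    p,s=pickle.load(open(f+".pkl","rb"))
    P=s["position"]
    z=lambda u,v: np.array([190+u/3-.33,125+v/3-.33])
    print(plane(p,z(390,422),P[2]-.0275)-P)
    R=s["tcp_rot"]; 
    print(proj(p,[P+[.015,0,-.0775],P+[.015,0,-.0275],P+[.015,0,.0285],P+[-.015,0,.0285]]))
im=cv2.imread("pics/w5.png")[215:400,270:370]
cv2.imwrite("pics/w5f.png",cv2.resize(im,None,fx=4,fy=4,interpolation=cv2.INTER_CUBIC))
E
```

```text
[ 0.01100222 -0.00029709 -0.0275    ]
[[318.45499277 229.02108611]
 [319.19657924 257.46430666]
 [320.62827155 312.37623104]
 [319.10429593 386.41188017]]
```

View pics/w5f.png

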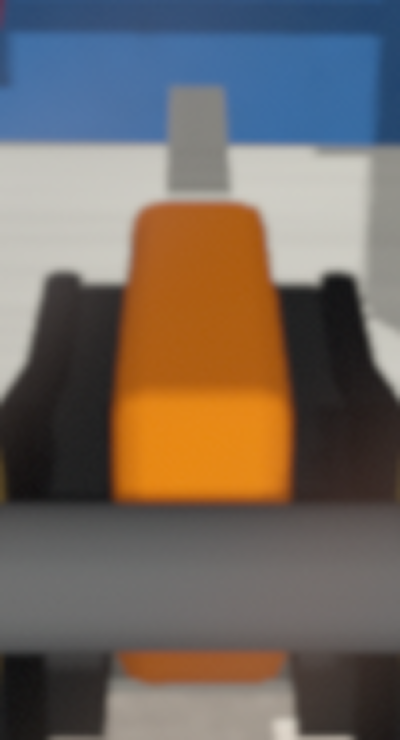

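Emit:
apply_moves --steps '[{"x": 5, "y": 10, "z": -15, "spin": -0.01}, {"x": 5, "y": 10, "z": -25, "spin": 0}, {"x": 0, "y": 0, "z": -25, "spin": 0}, {"x": 0, "y": 0, "z": -12, "spin": 0}, {"x": 0, "y": 0, "z": 0, "spin": 0}]'

```text
time_s: 7.8
position: [0.5219, -0.0429, 0.1488]
tcp_rot: [[0.002, 0.001, 1.0], [-1.0, -0.013, 0.002], [0.013, -1.0, 0.001]]
force: [0.1, 0.4, -0.3]
opening: 0.18
```

```bash
python3 shot.py w6;  python3 - <<'E'
import cv2
b=cv2.imread("pics/w6.png")[120:320,190:450]
cv2.imwrite("pics/w6z.png",cv2.resize(b,None,fx=3,fy=3,interpolation=cv2.INTER_CUBIC))
E
```

```text
7.8 [ 0.5219 -0.0429  0.1488] ang -89.89 F [ 0.1  0.4 -0.3] op 0.18 [-16.5  29.2 101.2  -0.9  49.3  74. ]
```

View pics/w6z.png

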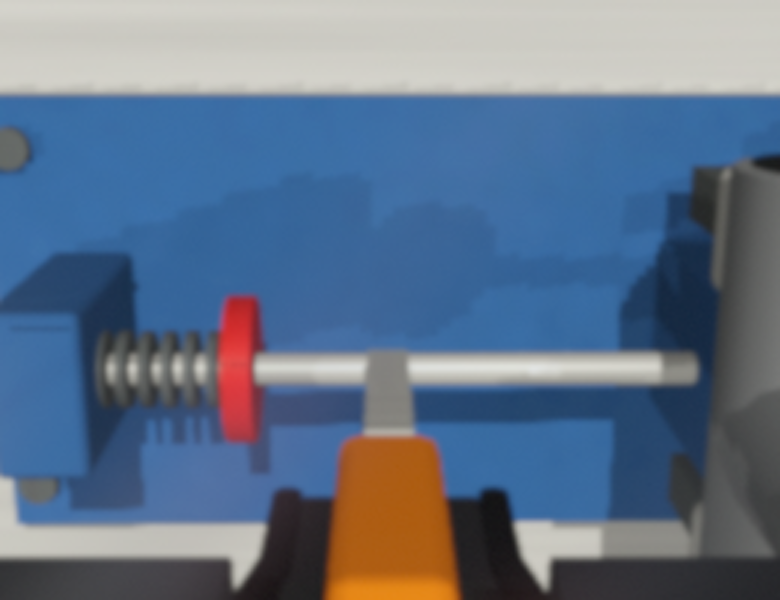

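```bash
python3 - <<'E'
from h import *
import pickle
p,s=pickle.load(open("w6.pkl","rb"));P=s["position"]
def z(u,v): return np.array([190+u/3-.33,120+v/3-.33])
for a in [(264,368),(480,369)]: print("bar",plane(p,z(*a),.051).round(4))
for dz in (-.0775,-.0765): print("tip",[(plane(p,z(*a),P[2]+dz)-P).round(4) for a in [(367,350),(409,350)]])
print("hbot",(plane(p,z(390,437),P[2]-.0275)-P).round(4))
E
```

```text
bar [ 0.5218 -0.0171  0.051 ]
bar [ 0.5214 -0.064   0.051 ]
tip [array([ 0.0101,  0.0034, -0.0775]), array([ 0.0101, -0.005 , -0.0775])]
tip [array([ 0.0104,  0.0034, -0.0765]), array([ 0.0104, -0.005 , -0.0765])]
hbot [ 0.0109 -0.0006 -0.0275]
```

```bash
python3 - <<'E'
from h import *
import pickle
for f in ("w3","w4"):
    im=cv2.imread(f"pics/{f}.png")[195:400,260:380]
    cv2.imwrite(f"pics/{f}f.png",cv2.resize(im,None,fx=3,fy=3,interpolation=cv2.INTER_CUBIC))
a=cv2.imread("pics/w3f.png");b=cv2.imread("pics/w4f.png");cv2.imwrite("pics/w34.png",np.hstack([a,b])[:600])
E
```

```text
(no output)
```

View pics/w34.png

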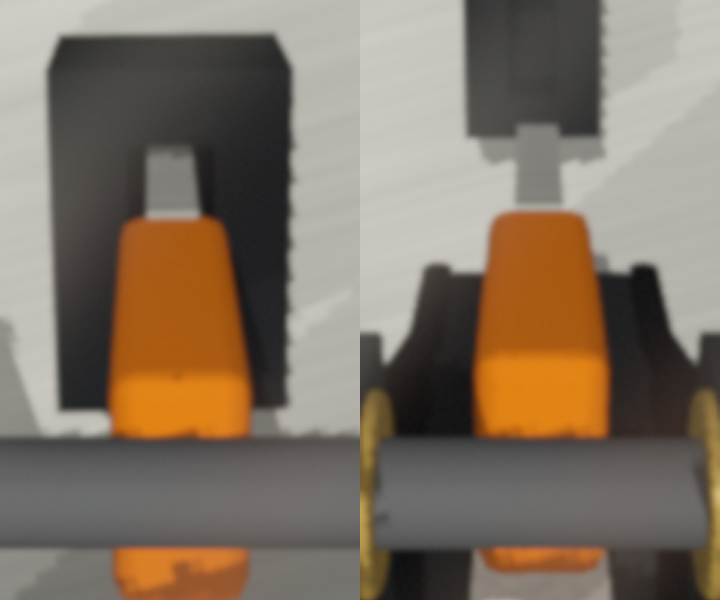

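```bash
python3 - <<'E'
from h import *
import pickle
def z(u,v): return np.array([260+u/3-.33,195+v/3-.33])
a=np.radians(-16.4); fx=np.array([np.cos(a),np.sin(a),0]); fy=np.array([-fx[1],fx[0],0])
p,s=pickle.load(open("w3.pkl","rb"));P=s["position"]
C=np.array([.456,-.298,0])
def rep(n,X,ref): d=X-ref; print(n,"fx %.1f fy %.1f mm"%(1e3*d@fx,1e3*d@fy))
tray=.0047
rep("w3 hbot",plane(p,z(172,217),tray+.084-.028),P)
rep("w3 htop far",plane(p,z(180,375),tray+.112),P)
rep("w3 caddy far top",plane(p,z(170,70),tray+.032),P)
rep("w3 caddy near top",plane(p,z(170,410),tray+.032),P)
p,s=pickle.load(open("w4.pkl","rb"));P=s["position"]
rep("w4 tip",plane(p,z(540-360,124),P[2]-.0775),P)
rep("w4 hbot",plane(p,z(540-360,212),P[2]-.0275),P)
rep("w4 htop far",plane(p,z(540-360,353),P[2]+.0285),P)
rep("w4 htop near",plane(p,z(540-360,570),P[2]+.0285),P)
E
```

```text
w3 hbot fx 13.6 fy 0.5 mm
w3 htop far fx 15.3 fy 0.5 mm
w3 caddy far top fx 31.3 fy 0.4 mm
w3 caddy near top fx -32.1 fy 0.5 mm
w4 tip fx 12.5 fy -2.0 mm
w4 hbot fx 11.6 fy -0.9 mm
w4 htop far fx 14.3 fy 0.3 mm
w4 htop near fx -14.6 fy 0.3 mm
```

Emit:
apply_moves --steps '[{"x": 3.5, "y": 3, "z": 0, "spin": 0}, {"x": 0, "y": 0, "z": -6, "spin": 0}, {"x": 0, "y": 0, "z": -4, "spin": 0}]'

```text
time_s: 8.15
position: [0.5275, -0.0421, 0.1407]
tcp_rot: [[-0.001, 0.006, 1.0], [-1.0, -0.015, -0.001], [0.015, -1.0, 0.006]]
force: [-0.3, 0.5, -1.2]
opening: 0.184
```

```bash
python3 shot.py w7;  python3 - <<'E'
import cv2
b=cv2.imread("pics/w7.png")[120:320,190:450]
cv2.imwrite("pics/w7z.png",cv2.resize(b,None,fx=3,fy=3,interpolation=cv2.INTER_CUBIC))
E
```

```text
8.15 [ 0.5275 -0.0421  0.1407] ang -90.05 F [-0.3  0.5 -1.2] op 0.184 [-16.3  30.2 101.   -1.   48.2  74.4]
```

View pics/w7z.png

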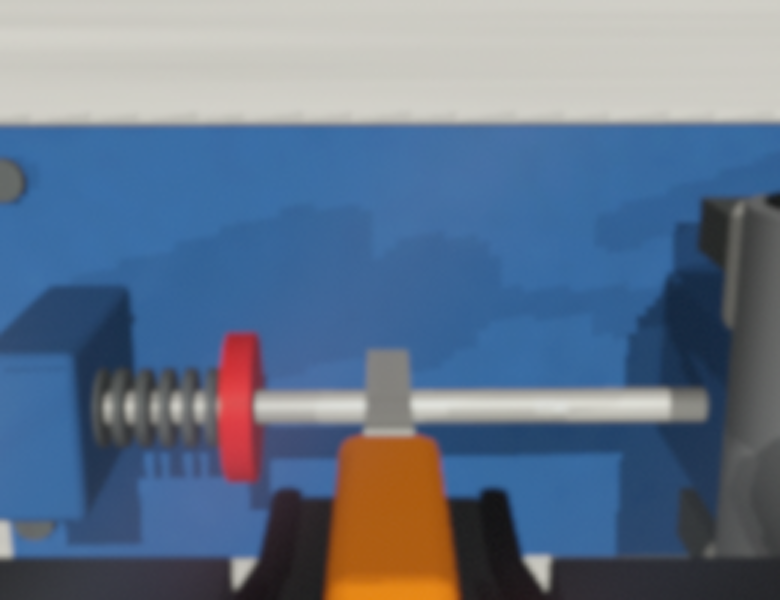

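```bash
python3 - <<'E'
from h import *
import pickle
p,s=pickle.load(open("w7.pkl","rb"));P=s["position"]
def z(u,v): return np.array([190+u/3-.33,120+v/3-.33])
for a in [(264,405),(480,405)]: print("bar",plane(p,z(*a),.051).round(4))
for dz in (-.0775,): print("tip",[(plane(p,z(*a),P[2]+dz)-[.015,0,0]).round(4) for a in [(367,348),(409,348)]])
E
```

```text
bar [ 0.5223 -0.017   0.051 ]
bar [ 0.522  -0.0628  0.051 ]
tip [array([ 0.5234, -0.039 ,  0.0632]), array([ 0.5234, -0.0473,  0.0632])]
```

Emit:
apply_moves --steps '[{"x": -1.3, "y": 0, "z": -4, "spin": 0}, {"x": 0, "y": 0, "z": -6, "spin": 0}, {"x": 0, "y": 0, "z": -4, "spin": 0}]'

```text
time_s: 8.5
position: [0.5266, -0.0422, 0.1263]
tcp_rot: [[-0.001, 0.008, 1.0], [-1.0, -0.015, -0.0], [0.015, -1.0, 0.008]]
force: [0.1, -0.2, -1.4]
opening: 0.187
```

```bash
python3 shot.py w8;  python3 - <<'E'
import cv2
b=cv2.imread("pics/w8.png")[120:320,190:450]
cv2.imwrite("pics/w8z.png",cv2.resize(b,None,fx=3,fy=3,interpolation=cv2.INTER_CUBIC))
E
```

```text
8.5 [ 0.5266 -0.0422  0.1263] ang -90.03 F [ 0.1 -0.2 -1.4] op 0.187 [-16.3  31.5 101.8  -1.   46.   74.4]
```

View pics/w8z.png

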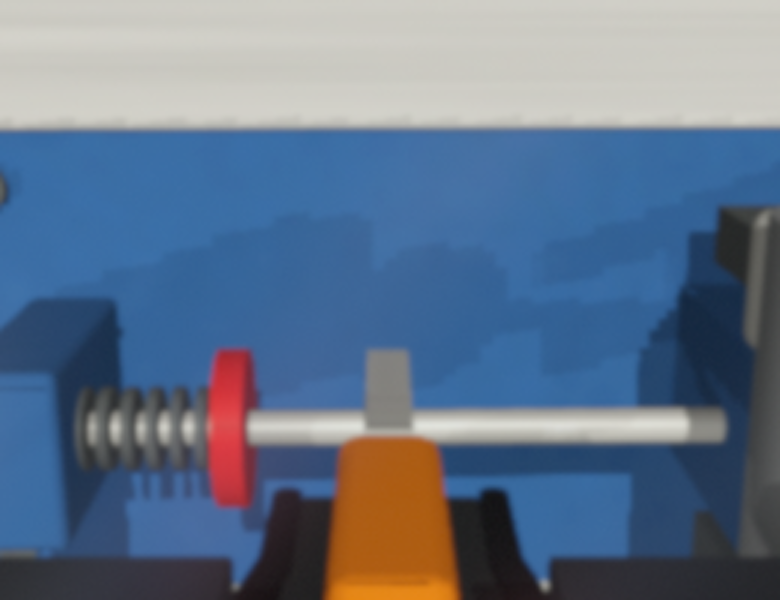

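Emit:
apply_moves --steps '[{"x": -0.3, "y": 0, "z": -5, "spin": 0}, {"x": 0, "y": 0, "z": -5, "spin": 0}, {"x": 0, "y": 0, "z": -4, "spin": 0}]'

```text
time_s: 8.85
position: [0.5261, -0.0421, 0.1108]
tcp_rot: [[-0.0, 0.007, 1.0], [-1.0, -0.015, -0.0], [0.015, -1.0, 0.007]]
force: [-0.7, 0.4, -1.5]
opening: 0.185
```

```bash
python3 shot.py w9;  python3 - <<'E'
import cv2
b=cv2.imread("pics/w9.png")[120:320,190:450]
cv2.imwrite("pics/w9z.png",cv2.resize(b,None,fx=3,fy=3,interpolation=cv2.INTER_CUBIC))
from h import *
import pickle
p,s=pickle.load(open("w9.pkl","rb"))
print(proj(p,[[.5215,-.0147,.051],[.5215,-.061,.051]]))
for i in range(4):
    print(read_state()["force"].round(2)); imaging.capture("side")
cv2.imwrite("pics/s9.png",cv2.resize(imaging.capture("side")[170:330,230:390,::-1],None,fx=3.7,fy=3.7,interpolation=cv2.INTER_CUBIC))
E
```

```text
8.85 [ 0.5261 -0.0421  0.1108] ang -90.03 F [-0.7  0.4 -1.5] op 0.185 [-16.3  33.  102.5  -1.   43.9  74.5]
[[269.28372178 271.26952585]
 [351.09975341 270.78290527]]
[-1.02 -0.89 -1.58]
[ 0.57  0.34 -1.78]
[ 0.78 -0.42 -1.54]
[ 0.22 -1.11 -1.03]
```

View pics/w9z.png

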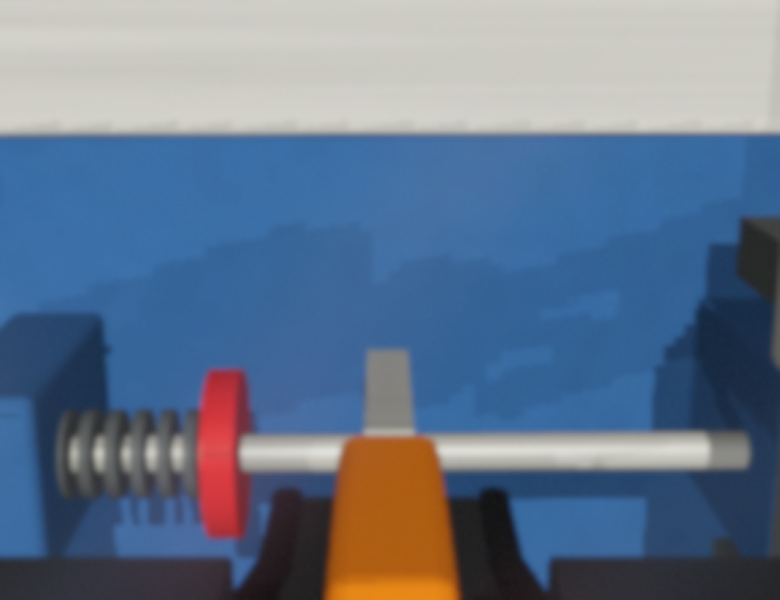

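View pics/s9.png

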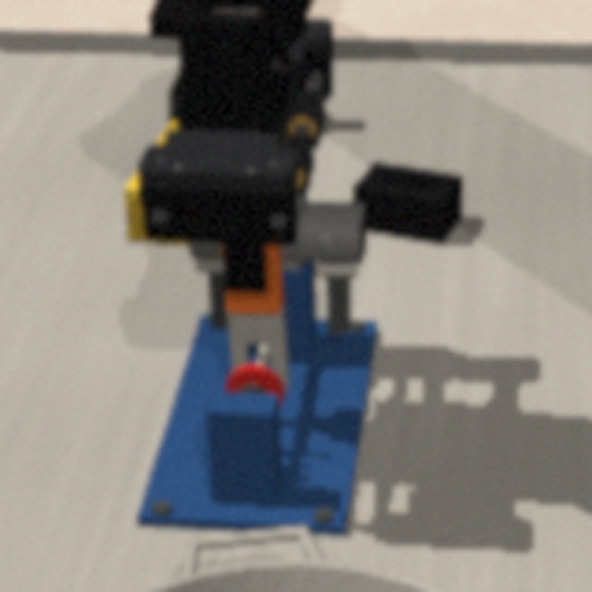

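Emit:
apply_moves --steps '[{"x": 0, "y": 5, "z": 0, "spin": 0}, {"x": 0, "y": 5, "z": 0, "spin": 0}, {"x": 0, "y": 5, "z": 0, "spin": 0}, {"x": 0, "y": 2, "z": 0, "spin": 0}]'

```text
time_s: 9.55
position: [0.5267, -0.0239, 0.1121]
tcp_rot: [[-0.001, 0.009, 1.0], [-1.0, -0.016, -0.001], [0.016, -1.0, 0.009]]
force: [-0.2, 0.6, -0.9]
opening: 0.18
```

Emit:
apply_moves --steps '[{"x": -0.2, "y": 2, "z": -0.3, "spin": 0}, {"x": -0.2, "y": 1.5, "z": -0.3, "spin": 0}]'

```text
time_s: 9.75
position: [0.5264, -0.0196, 0.1117]
tcp_rot: [[-0.0, 0.009, 1.0], [-1.0, -0.016, 0.0], [0.016, -1.0, 0.009]]
force: [-0.0, 0.8, -1.9]
opening: 0.185
```

Emit:
apply_moves --steps '[{"x": -0.2, "y": 1.5, "z": -0.3, "spin": 0}]'

```text
time_s: 9.85
position: [0.5263, -0.0182, 0.1114]
tcp_rot: [[0.001, 0.01, 1.0], [-1.0, -0.016, 0.001], [0.016, -1.0, 0.01]]
force: [-0.1, -3.1, -0.8]
opening: 0.184
```

Emit:
apply_moves --steps '[{"x": -0.2, "y": 1.5, "z": -0.3, "spin": 0}]'

```text
time_s: 9.95
position: [0.5264, -0.0176, 0.1113]
tcp_rot: [[0.002, 0.01, 1.0], [-1.0, -0.019, 0.002], [0.019, -1.0, 0.01]]
force: [-0.9, -5.4, 1.8]
opening: 0.181
```

Emit:
apply_moves --steps '[{"x": -0.2, "y": 1.5, "z": -0.3, "spin": 0}]'

```text
time_s: 10.05
position: [0.5264, -0.017, 0.1113]
tcp_rot: [[0.003, 0.011, 1.0], [-1.0, -0.02, 0.003], [0.02, -1.0, 0.011]]
force: [-0.9, -5.3, 0.9]
opening: 0.181
```

Emit:
apply_moves --steps '[{"x": -0.2, "y": 1.8, "z": -0.2, "spin": 0}, {"x": -0.1, "y": 1.8, "z": -0.2, "spin": 0}]'

```text
time_s: 10.25
position: [0.5264, -0.0151, 0.1113]
tcp_rot: [[0.004, 0.011, 1.0], [-1.0, -0.023, 0.004], [0.024, -1.0, 0.011]]
force: [-1.1, -6.1, 1.1]
opening: 0.181
```

Emit:
apply_moves --steps '[{"x": -0.2, "y": 1.8, "z": -0.2, "spin": 0}, {"x": -0.1, "y": 1.8, "z": -0.2, "spin": 0}]'

```text
time_s: 10.45
position: [0.5264, -0.0132, 0.1113]
tcp_rot: [[0.005, 0.012, 1.0], [-1.0, -0.027, 0.005], [0.027, -1.0, 0.012]]
force: [-1.4, -6.2, 1.5]
opening: 0.181
```

Emit:
apply_moves --steps '[{"x": -0.2, "y": 1.8, "z": -0.2, "spin": 0}, {"x": -0.1, "y": 1.8, "z": -0.2, "spin": 0}]'

```text
time_s: 10.65
position: [0.5264, -0.0115, 0.1113]
tcp_rot: [[0.006, 0.012, 1.0], [-1.0, -0.03, 0.007], [0.03, -0.999, 0.012]]
force: [-1.5, -6.3, 1.1]
opening: 0.184
```

Emit:
apply_moves --steps '[{"x": -0.2, "y": 1.9, "z": -0.2, "spin": 0}, {"x": -0.1, "y": 1.9, "z": -0.2, "spin": 0}]'

```text
time_s: 10.85
position: [0.5263, -0.0098, 0.1113]
tcp_rot: [[0.008, 0.013, 1.0], [-0.999, -0.034, 0.008], [0.034, -0.999, 0.013]]
force: [-0.4, -6.9, 0.9]
opening: 0.184
```

Emit:
apply_moves --steps '[{"x": -0.2, "y": 1.9, "z": -0.2, "spin": 0}, {"x": -0.1, "y": 1.9, "z": -0.2, "spin": 0}]'

```text
time_s: 11.05
position: [0.5263, -0.0082, 0.1113]
tcp_rot: [[0.009, 0.013, 1.0], [-0.999, -0.038, 0.01], [0.038, -0.999, 0.013]]
force: [-1.6, -5.6, 1.0]
opening: 0.181
```

```bash
python3 shot.py w10;  python3 - <<'E'
from h import *
b=cv2.imread("pics/w10.png")[120:320,150:450]
cv2.imwrite("pics/w10z.png",cv2.resize(b,None,fx=2.6,fy=2.6,interpolation=cv2.INTER_CUBIC))
cv2.imwrite("pics/s10.png",cv2.resize(imaging.capture("side")[170:330,230:390,::-1],None,fx=3.7,fy=3.7,interpolation=cv2.INTER_CUBIC))
E
```

```text
11.05 [ 0.5263 -0.0082  0.1113] ang -89.48 F [-1.6 -5.6  1. ] op 0.181 [-11.9  32.8 102.9  -2.9  43.2  79.6]
```

View pics/w10z.png

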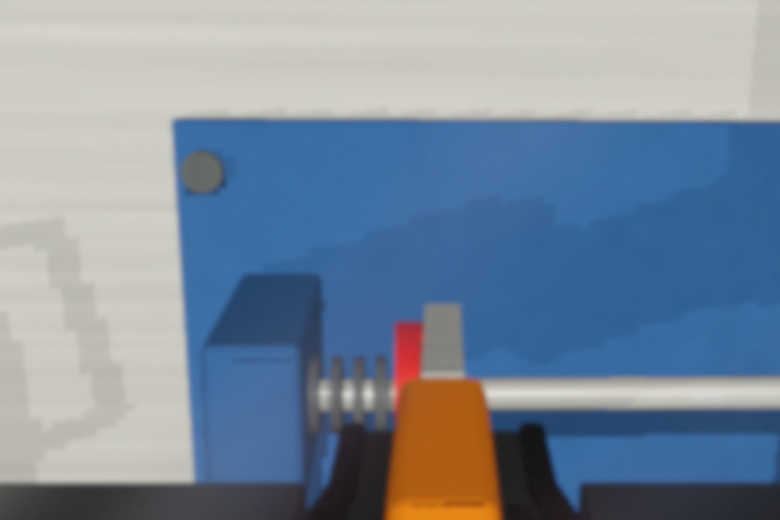

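View pics/s10.png

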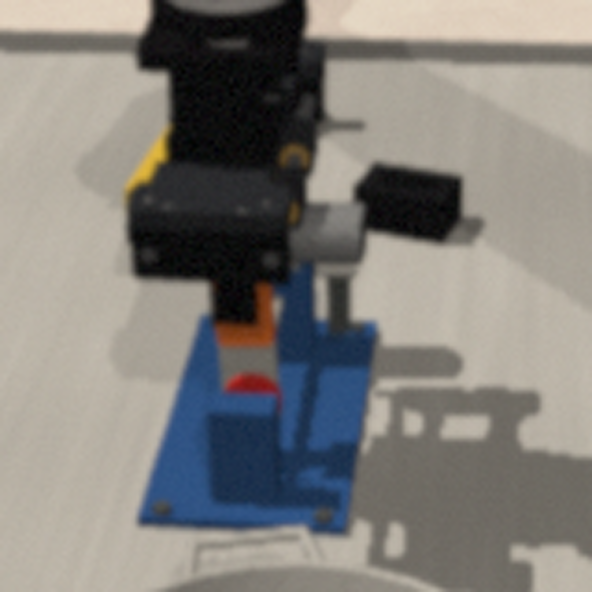

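Emit:
apply_moves --steps '[{"x": -0.2, "y": 1.9, "z": -0.2, "spin": 0}, {"x": -0.1, "y": 1.9, "z": -0.2, "spin": 0}]'

```text
time_s: 11.35
position: [0.5263, -0.0066, 0.1113]
tcp_rot: [[0.011, 0.014, 1.0], [-0.999, -0.042, 0.011], [0.042, -0.999, 0.013]]
force: [-1.1, -7.2, 1.0]
opening: 0.176
```

```bash
cat > ck.py <<'E'
from h import *
im=imaging.capture("side"); g=im[205:262,310:326].mean(axis=(1,2))
print(read_state()["time_s"],g.round().astype(int))
b=np.array(cv2.imread("pics/s10.png"))
import sys
cv2.imwrite(f"pics/ck{sys.argv[1]}.png",cv2.resize(im[170:330,230:390,::-1],None,fx=3.7,fy=3.7,interpolation=cv2.INTER_CUBIC))
for q in spotter.cut_out("tee_c","side")[:2]: print(q["score"],q["rect"])
E
python3 ck.py 1
```

```text
11.4 [ 86 102 111 117 122 128 134 138 140 141 139 140 143 147 148 147 146 145
 140 122 101  94  98 100 101 101 102 101  98  92  86  80  74  69  64  64
  81  95  94  86  83  85  85  84  84  84  85  84  84  83  80  70  59  55
  56  52  48]
0.91 [429.1, 196.4, 22.1, 34.3]
0.71 [310.4, 223.4, 20.9, 16.9]
```

Emit:
apply_moves --steps '[{"x": -0.2, "y": 2, "z": -0.2, "spin": 0}, {"x": -0.1, "y": 1.9, "z": -0.2, "spin": 0}]'

```text
time_s: 11.65
position: [0.5263, -0.0051, 0.1114]
tcp_rot: [[0.012, 0.014, 1.0], [-0.999, -0.046, 0.013], [0.046, -0.999, 0.013]]
force: [-1.1, -7.5, 1.2]
opening: 0.179
```

```bash
python3 ck.py 2
```

```text
11.7 [ 87 102 111 117 121 127 135 139 142 142 142 141 142 147 148 147 146 145
 140 122 100  94  97  99 101 102 102 100  97  92  85  79  73  69  64  66
  82  95  94  85  83  84  85  84  83  84  84  84  84  84  80  70  60  55
  56  52  48]
0.87 [307.6, 225.4, 21.6, 12.1]
0.73 [228.0, 314.9, 154.5, 133.5]
```

Emit:
apply_moves --steps '[{"x": -0.2, "y": 2, "z": -0.2, "spin": 0}]'

```text
time_s: 11.85
position: [0.5263, -0.0043, 0.1114]
tcp_rot: [[0.013, 0.014, 1.0], [-0.999, -0.048, 0.014], [0.048, -0.999, 0.014]]
force: [-1.0, -6.7, 1.3]
opening: 0.183
```

```bash
python3 ck.py 3
```

```text
11.9 [ 88 103 113 119 123 128 134 139 141 142 143 142 142 145 148 147 146 145
 140 121 100  94  97 100 102 102 102 100  97  92  85  79  74  69  64  67
  82  95  94  88  84  84  84  84  84  84  84  84  84  84  80  70  59  54
  55  52  48]
0.69 [429.4, 196.0, 21.0, 37.2]
0.66 [309.6, 223.5, 20.8, 14.7]
```

Emit:
apply_moves --steps '[{"x": -0.1, "y": 2, "z": -0.2, "spin": 0}]'

```text
time_s: 12.05
position: [0.5263, -0.0033, 0.1114]
tcp_rot: [[0.014, 0.014, 1.0], [-0.999, -0.05, 0.014], [0.05, -0.999, 0.014]]
force: [-2.1, -7.6, 1.1]
opening: 0.184
```

```bash
python3 ck.py 4|head -1
```

```text
12.1 [ 87 103 114 119 122 127 133 139 142 143 144 143 142 144 146 147 146 144
```

Emit:
apply_moves --steps '[{"x": -0.1, "y": 2, "z": -0.2, "spin": 0}]'

```text
time_s: 12.25
position: [0.5263, -0.0019, 0.1114]
tcp_rot: [[0.014, 0.014, 1.0], [-0.999, -0.051, 0.014], [0.051, -0.999, 0.014]]
force: [-1.4, -6.4, 1.3]
opening: 0.18
```

```bash
python3 ck.py 5|head -1;python3 shot.py w11
```

```text
12.3 [ 87 103 113 119 122 125 131 137 141 143 143 137 121 101  93  93  96  96
12.35 [ 0.5263 -0.0017  0.1114] ang -89.2 F [-0.8 -6.1  1.2] op 0.181 [-10.8  32.8 102.9  -4.   43.   81.3]
```

View pics/w11.png

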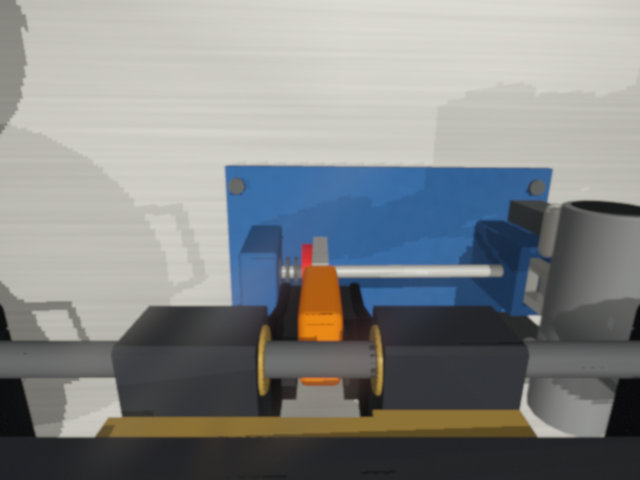

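View pics/ck5.png

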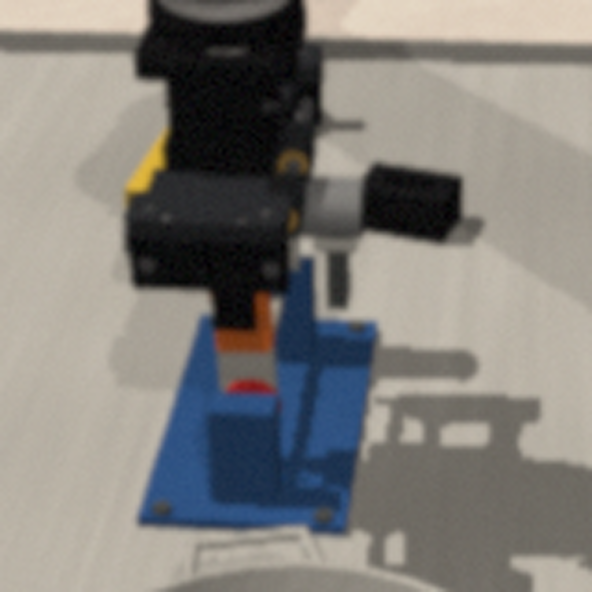

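Emit:
apply_moves --steps '[{"x": 0, "y": -2, "z": 0, "spin": 0}, {"x": 0, "y": -3, "z": 0, "spin": 0}, {"x": 0, "y": -4, "z": 0, "spin": 0}, {"x": 0, "y": -5, "z": 0, "spin": 0}, {"x": 0, "y": -5, "z": 0, "spin": 0}, {"x": 0, "y": -5, "z": 0, "spin": 0}, {"x": 0, "y": -3, "z": 0, "spin": 0}]'

```text
time_s: 13.1
position: [0.5258, -0.0295, 0.1108]
tcp_rot: [[0.012, 0.013, 1.0], [-0.999, -0.048, 0.012], [0.048, -0.999, 0.013]]
force: [-0.5, 0.4, -1.0]
opening: 0.184
```

```bash
python3 shot.py w12; python3 ck.py 6|head -1
```

```text
13.1 [ 0.5258 -0.0295  0.1108] ang -89.34 F [-0.5  0.4 -1. ] op 0.184 [-13.9  32.8 103.   -3.7  42.9  78. ]
13.2 [ 91 109 117 121 123 123 124 128 135 137 137 129 110  90  79  72  73  76
```

View pics/w12.png

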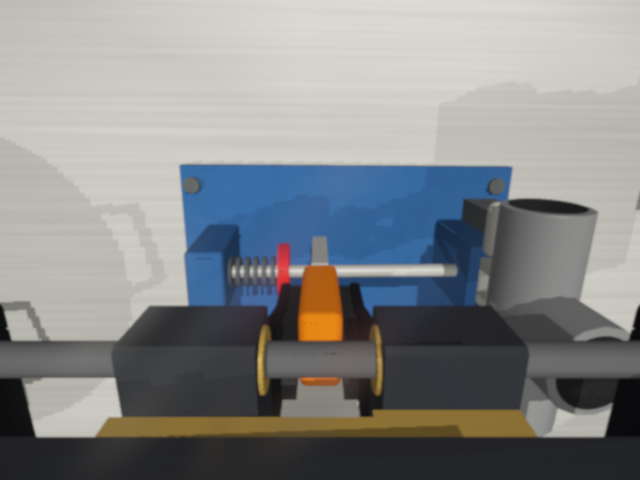

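Emit:
apply_moves --steps '[{"x": 0, "y": 0, "z": 5, "spin": 0}, {"x": 0, "y": 0, "z": 15, "spin": 0}, {"x": 0, "y": 0, "z": 25, "spin": 0}, {"x": 0, "y": 0, "z": 30, "spin": 0}, {"x": 0, "y": 0, "z": 35, "spin": 0}, {"x": 0, "y": 0, "z": 30, "spin": 0}, {"x": 0, "y": 0, "z": 10, "spin": 0}]'

```text
time_s: 13.95
position: [0.5223, -0.0266, 0.2653]
tcp_rot: [[0.013, 0.007, 1.0], [-0.999, -0.045, 0.014], [0.045, -0.999, 0.006]]
force: [1.1, -0.1, -0.5]
opening: 0.183
```

Emit:
apply_moves --steps '[{"x": -5, "y": -20, "z": 0, "spin": -0.03}, {"x": -7, "y": -28, "z": 0, "spin": -0.04}, {"x": -7, "y": -28, "z": 0, "spin": -0.04}, {"x": -7, "y": -28, "z": 0, "spin": -0.04}, {"x": -7, "y": -28, "z": 0, "spin": -0.04}, {"x": -7, "y": -28, "z": 0, "spin": -0.04}, {"x": -7, "y": -28, "z": 0, "spin": -0.04}, {"x": -7, "y": -28, "z": 0, "spin": -0.03}]'

```text
time_s: 14.75
position: [0.4639, -0.2423, 0.2626]
tcp_rot: [[-0.284, -0.009, 0.959], [-0.958, -0.039, -0.285], [0.04, -0.999, 0.003]]
force: [0.6, 0.6, -0.7]
opening: 0.182
```

```bash
python3 shot.py w13 caddy
```

```text
14.75 [ 0.4639 -0.2423  0.2626] ang -106.54 F [ 0.6  0.6 -0.7] op 0.182 [-38.6  19.9  94.8  -2.3  64.3  68.9]
caddy 0.79 [344. 158.  47.  68.] 365.9 188.9
```

View pics/w13.png

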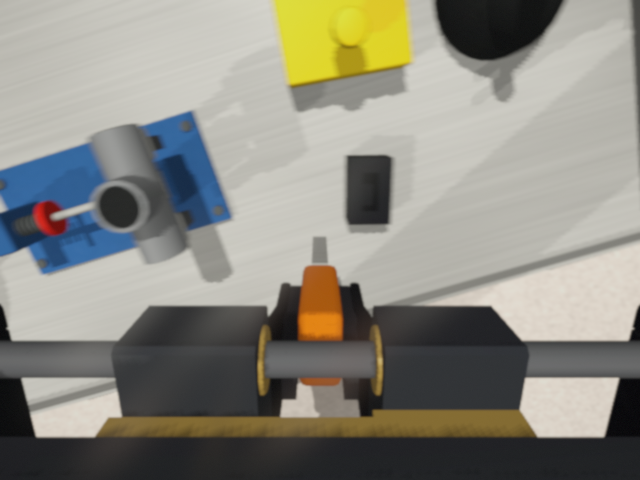

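Emit:
apply_moves --steps '[{"x": -1, "y": -25, "z": -20, "spin": 0}, {"x": -1, "y": -25, "z": -30, "spin": 0}, {"x": 0, "y": -5, "z": -30, "spin": 0}, {"x": 0, "y": 0, "z": -20, "spin": 0}, {"x": 0, "y": 0, "z": -5, "spin": 0}]'

```text
time_s: 15.35
position: [0.4619, -0.2981, 0.153]
tcp_rot: [[-0.286, -0.007, 0.958], [-0.957, -0.038, -0.286], [0.038, -0.999, 0.004]]
force: [0.6, 0.3, -1.2]
opening: 0.182
```

```bash
python3 shot.py w14; python3 - <<'E'
from h import *
b=cv2.imread("pics/w14.png")[140:340,220:420]
cv2.imwrite("pics/w14z.png",cv2.resize(b,None,fx=3,fy=3,interpolation=cv2.INTER_CUBIC))
E
```

```text
15.35 [ 0.4619 -0.2981  0.153 ] ang -106.65 F [ 0.6  0.3 -1.2] op 0.182 [-43.5  30.3  97.9  -2.4  50.7  64.7]
```

View pics/w14z.png

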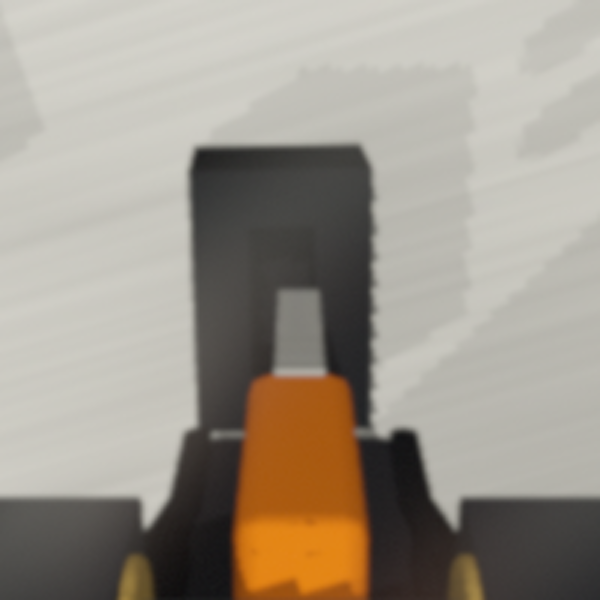

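```bash
cat > cad.py <<'E'
from h import *
import pickle,sys
def run(f,ox,oy,k,pk,tip,cf=None):
    p,s=pickle.load(open(f+".pkl","rb"));P=s["position"]
    a=np.radians(-16.3); fx=np.array([np.cos(a),np.sin(a),0]); fy=np.array([-fx[1],fx[0],0])
    z=lambda u,v: np.array([ox+u/k-.33,oy+v/k-.33])
    A=plane(p,z(*pk),.0367)-18.5e-3*fx; B=plane(p,z(*tip),P[2]-.0775)-15e-3*fx
    print("pocket c",A.round(4),"tip c",B.round(4)); d=A-B
    if cf is not None: print("caddy c from far edge",(plane(p,z(*cf),.0367)-32e-3*fx).round(4))
    print("need fx %.1f fy %.1f -> world"%(1e3*d@fx,1e3*d@fy),(d*1e3).round(1), "tip rel TCP",((B-P)@fx*1e3).round(1),((B-P)@fy*1e3).round(1))
E
python3 -c "
from cad import *
run('w14',220,140,3,(284,228),(299.5,289),(281.5,168))"
```

```text
pocket c [ 0.4568 -0.2979  0.0367] tip c [ 0.4568 -0.3001  0.0755]
caddy c from far edge [ 0.4573 -0.2976  0.0367]
need fx -0.6 fy 2.1 -> world [  0.    2.1 -38.8] tip rel TCP -4.4 -3.3
```

Emit:
apply_moves --steps '[{"x": -0.3, "y": 2.3, "z": -10, "spin": 0}, {"x": 0, "y": 0, "z": -15, "spin": 0}, {"x": 0, "y": 0, "z": -6, "spin": 0}]'

```text
time_s: 15.7
position: [0.4636, -0.2946, 0.123]
tcp_rot: [[-0.284, -0.003, 0.959], [-0.958, -0.04, -0.284], [0.04, -0.999, 0.008]]
force: [0.3, 1.5, -1.6]
opening: 0.18
```

```bash
python3 shot.py w15; python3 - <<'E'
from h import *
b=cv2.imread("pics/w15.png")[140:340,220:420]
cv2.imwrite("pics/w15z.png",cv2.resize(b,None,fx=3,fy=3,interpolation=cv2.INTER_CUBIC))
E
```

```text
15.7 [ 0.4636 -0.2946  0.123 ] ang -106.51 F [ 0.3  1.5 -1.6] op 0.18 [-43.1  32.9  99.4  -2.5  46.3  65.1]
```

View pics/w15z.png

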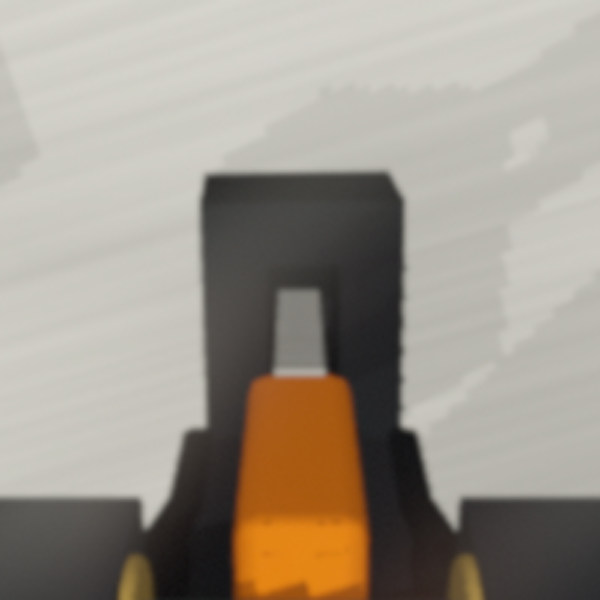

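```bash
python3 -c "
from cad import *
run('w15',220,140,3,(304,268),(299.5,289),(302.5,200))"
```

```text
pocket c [ 0.4568 -0.2975  0.0367] tip c [ 0.4587 -0.2967  0.0455]
caddy c from far edge [ 0.4576 -0.2975  0.0367]
need fx -1.6 fy -1.3 -> world [-1.9 -0.8 -8.8] tip rel TCP -4.1 -3.4
```

Emit:
apply_moves --steps '[{"x": -2, "y": -1, "z": -4, "spin": 0}, {"x": -0.5, "y": 0, "z": -5, "spin": 0}, {"x": -0.3, "y": 0, "z": -5, "spin": 0}]'

```text
time_s: 16.05
position: [0.4619, -0.2959, 0.11]
tcp_rot: [[-0.283, -0.001, 0.959], [-0.958, -0.043, -0.283], [0.041, -0.999, 0.012]]
force: [-0.7, -0.4, -1.6]
opening: 0.185
```

```bash
python3 shot.py w16; python3 - <<'E'
from h import *
b=cv2.imread("pics/w16.png")[140:340,220:420]
cv2.imwrite("pics/w16z.png",cv2.resize(b,None,fx=3,fy=3,interpolation=cv2.INTER_CUBIC))
E
```

```text
16.05 [ 0.4619 -0.2959  0.11  ] ang -106.46 F [-0.7 -0.4 -1.6] op 0.185 [-43.3  34.  100.1  -2.6  44.2  64.9]
```

View pics/w16z.png

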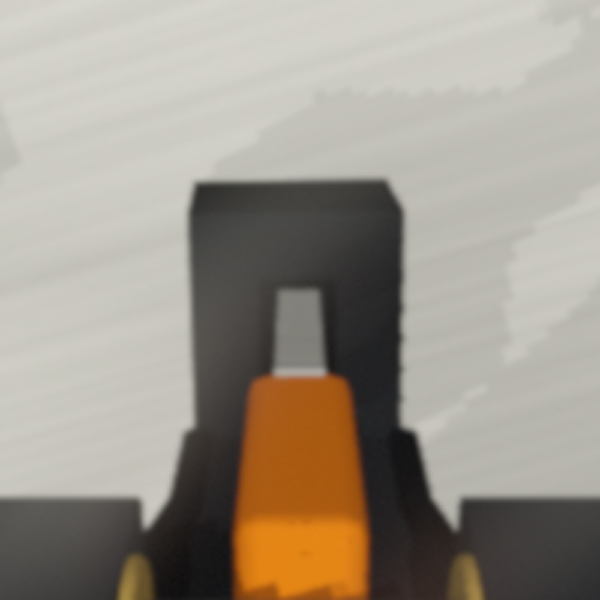

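Emit:
apply_moves --steps '[{"x": -0.5, "y": 0, "z": -5, "spin": 0}, {"x": -0.4, "y": 0, "z": -5, "spin": 0}, {"x": -0.3, "y": 0, "z": -4, "spin": 0}]'

```text
time_s: 16.4
position: [0.4605, -0.2961, 0.0948]
tcp_rot: [[-0.283, -0.0, 0.959], [-0.958, -0.043, -0.283], [0.041, -0.999, 0.012]]
force: [-0.6, -0.1, -1.0]
opening: 0.183
```

```bash
python3 shot.py w17; python3 - <<'E'
from h import *
b=cv2.imread("pics/w17.png")[140:340,220:420]
cv2.imwrite("pics/w17z.png",cv2.resize(b,None,fx=3,fy=3,interpolation=cv2.INTER_CUBIC))
E
```

```text
16.4 [ 0.4605 -0.2961  0.0948] ang -106.48 F [-0.6 -0.1 -1. ] op 0.183 [-43.4  35.4 100.8  -2.7  42.2  65. ]
```

View pics/w17z.png

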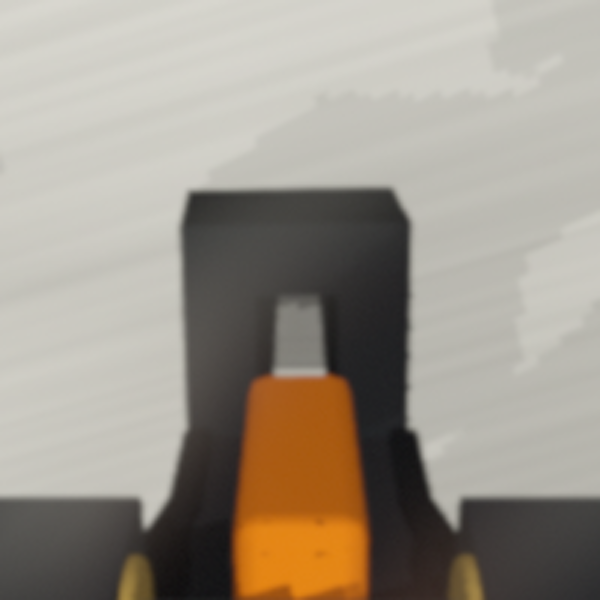

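Emit:
apply_moves --steps '[{"x": -0.4, "y": 0, "z": -3, "spin": 0}, {"x": -0.3, "y": 0, "z": -2, "spin": 0}]'

```text
time_s: 16.65
position: [0.4594, -0.2959, 0.0887]
tcp_rot: [[-0.283, -0.002, 0.959], [-0.958, -0.042, -0.283], [0.041, -0.999, 0.01]]
force: [0.1, 0.5, -0.5]
opening: 0.176
```

Emit:
apply_moves --steps '[{"x": -0.2, "y": 0, "z": -1.2, "spin": 0}]'

```text
time_s: 16.75
position: [0.4594, -0.296, 0.0882]
tcp_rot: [[-0.284, -0.001, 0.959], [-0.958, -0.042, -0.283], [0.041, -0.999, 0.011]]
force: [-1.8, 1.8, 15.6]
opening: 0.182
```

Emit:
apply_moves --steps '[{"x": -0.2, "y": 0, "z": 0.3, "spin": 0}, {"x": -0.2, "y": 0.1, "z": -0.3, "spin": 0}, {"x": -0.2, "y": 0.1, "z": -0.3, "spin": 0}, {"x": -0.2, "y": 0.1, "z": -0.3, "spin": 0}, {"x": -0.2, "y": 0.1, "z": -0.3, "spin": 0}, {"x": -0.2, "y": 0.1, "z": -0.3, "spin": 0}]' --grip 70

```text
time_s: 17.35
position: [0.4589, -0.2962, 0.0877]
tcp_rot: [[-0.284, 0.001, 0.959], [-0.958, -0.044, -0.283], [0.042, -0.999, 0.013]]
force: [0.8, 0.5, 0.2]
opening: 0.648
```

```bash
python3 shot.py w18
```

```text
17.35 [ 0.4589 -0.2962  0.0877] ang -106.49 F [0.8 0.5 0.2] op 0.648 [-43.6  36.  101.3  -2.7  41.   64.9]
```

View pics/w18.png

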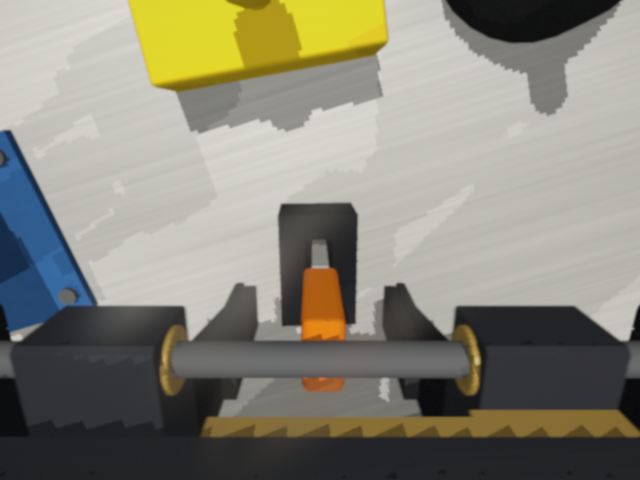

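Emit:
apply_moves --steps '[{"x": -0.2, "y": 0, "z": 10, "spin": 0}, {"x": -0.2, "y": 0, "z": 30, "spin": 0}, {"x": 0, "y": 0, "z": 40, "spin": 0}, {"x": 0, "y": 5, "z": 40, "spin": 0}, {"x": 3, "y": 15, "z": 20, "spin": 0.05}, {"x": 12, "y": 35, "z": 0, "spin": 0.08}, {"x": 12, "y": 35, "z": 0, "spin": 0.08}, {"x": 12, "y": 35, "z": 0, "spin": 0.08}, {"x": 10, "y": 25, "z": 0, "spin": 0}, {"x": 3, "y": 8, "z": 0, "spin": 0}]' --grip 87

```text
time_s: 18.4
position: [0.5112, -0.1347, 0.2408]
tcp_rot: [[0.009, 0.022, 1.0], [-0.999, -0.047, 0.01], [0.047, -0.999, 0.021]]
force: [0.2, -0.1, -0.3]
opening: 0.999
```

```bash
python3 shot.py w19 tee_c; python3 ck.py 7 | head -1; python3 - <<'E'
from h import *
cv2.imwrite("pics/top1.png",imaging.capture("top")[:,:,::-1])
E
```

```text
18.4 [ 0.5112 -0.1347  0.2408] ang -89.5 F [ 0.2 -0.1 -0.3] op 0.999 [-25.8  21.3  96.5  -2.2  59.8  64.7]
tee_c 0.84 [269. 147.  52. 146.] 293.5 216.1
18.55 [112 133 146 154 157 155 155 155 156 156 154 146 123 103  98 100 102 104
```

View pics/w19.png

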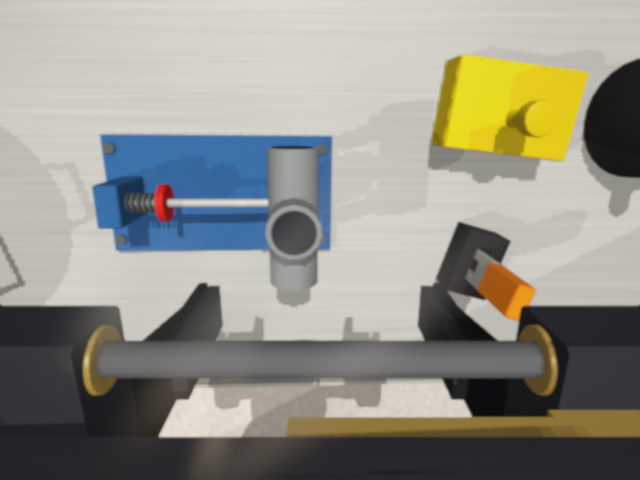

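View pics/ck7.png

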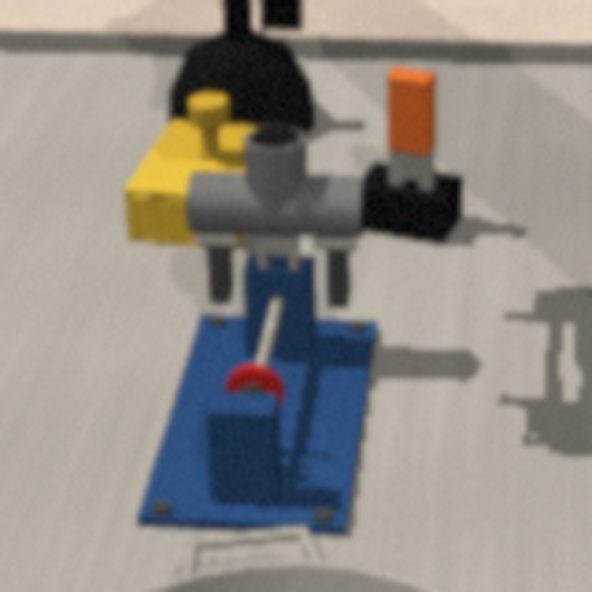

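```bash
python3 - <<'E'
from h import *
import pickle
p,s=pickle.load(open("w19.pkl","rb"))
S=imaging.camera_params("side")
b=np.array([230+276/3.7-.4,170+135/3.7-.4])
print(plane(p,(294,231.5),.151).round(4), tri([(p,np.array([294,231.5])),(S,b)]), s["position"])
T=imaging.camera_params("top")
im=cv2.imread("pics/top1.png")[130:330,60:300]
cv2.imwrite("pics/colz.png",cv2.resize(im,None,fx=3,fy=3,interpolation=cv2.INTER_CUBIC))
E
```

```text
[ 0.5226 -0.1231  0.151 ] (array([ 0.52236479, -0.12318285,  0.15153939]), [array([0.2, 0.7]), array([-0.2,  0.1])]) [ 0.51118519 -0.13473347  0.24076921]
```

View pics/colz.png

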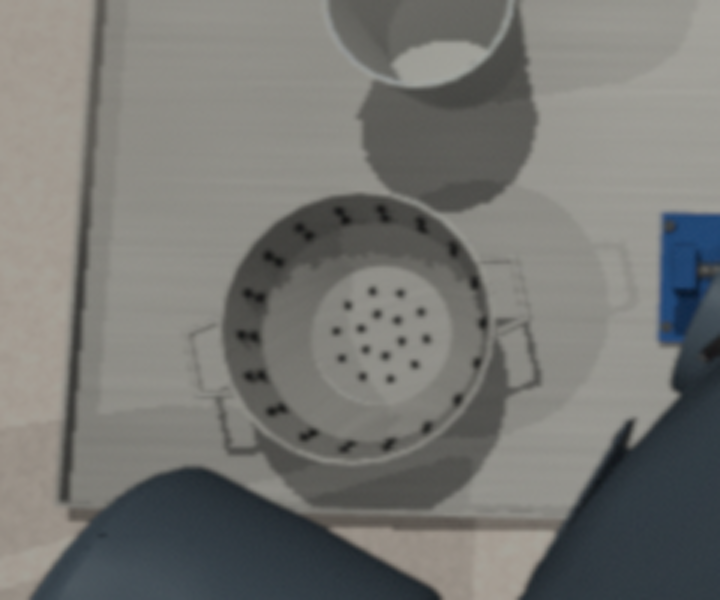

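Emit:
apply_moves --steps '[{"x": 6, "y": 6, "z": 0, "spin": 0}, {"x": 5, "y": 6, "z": -15, "spin": 0}, {"x": 0, "y": 0, "z": -20, "spin": 0}, {"x": 0, "y": 0, "z": -15, "spin": 0}]'

```text
time_s: 19.05
position: [0.5243, -0.1306, 0.191]
tcp_rot: [[-0.003, 0.027, 1.0], [-0.999, -0.051, -0.002], [0.051, -0.998, 0.027]]
force: [-0.5, -0.0, 0.2]
opening: 1.0
```

```bash
python3 shot.py w20; python3 - <<'E'
from h import *
T=imaging.camera_params("top")
print("rim c",plane(T,(178.7,239),.085),"bottom c",plane(T,(187.4,241.7),.009))
E
```

```text
19.05 [ 0.5243 -0.1306  0.191 ] ang -90.18 F [-0.5 -0.   0.2] op 1.0 [-24.7  26.   98.3  -2.5  53.1  66.9]
rim c [0.46396621 0.28299856 0.085     ] bottom c [0.46493283 0.28282378 0.009     ]
```

View pics/w20.png

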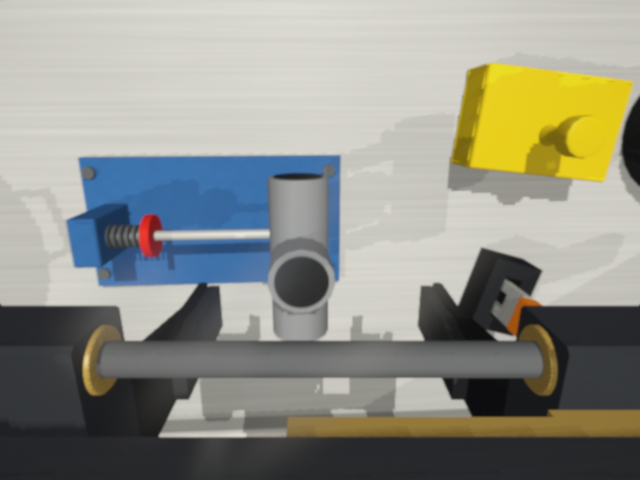

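Emit:
apply_moves --steps '[{"x": -1, "y": 6, "z": 0, "spin": 0}, {"x": -1, "y": 3, "z": -15, "spin": 0}, {"x": 0, "y": 0, "z": -10, "spin": 0}]'

```text
time_s: 19.4
position: [0.5222, -0.1224, 0.1644]
tcp_rot: [[-0.007, 0.025, 1.0], [-0.999, -0.05, -0.006], [0.05, -0.998, 0.026]]
force: [-0.2, 0.6, -1.0]
opening: 1.002
```

```bash
python3 shot.py w21
```

```text
19.4 [ 0.5222 -0.1224  0.1644] ang -90.4 F [-0.2  0.6 -1. ] op 1.002 [-24.   28.  100.1  -2.7  49.4  68.1]
```

View pics/w21.png

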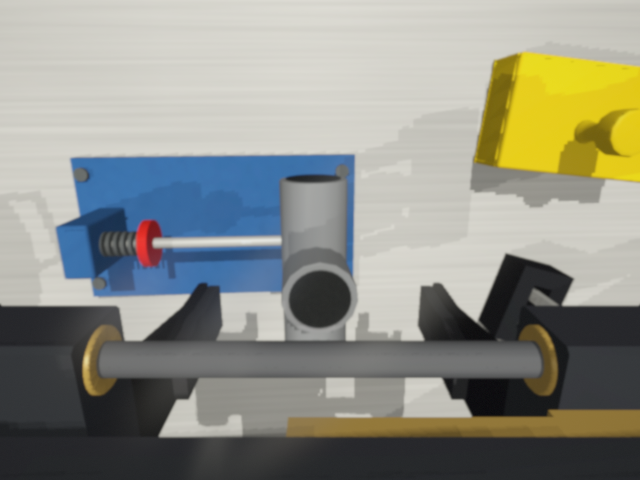

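Centred between the jaws (branch at px (320,297)). Descend to z ≈ 0.12 and close.

Emit:
apply_moves --steps '[{"x": 0, "y": 0, "z": -15, "spin": 0}, {"x": 0, "y": 0, "z": -15, "spin": 0}, {"x": 0, "y": 0, "z": -12, "spin": 0}]'

```text
time_s: 19.75
position: [0.5246, -0.1237, 0.1231]
tcp_rot: [[-0.008, 0.031, 0.999], [-0.999, -0.053, -0.006], [0.053, -0.998, 0.031]]
force: [-0.1, 0.5, -0.0]
opening: 1.0
```

Emit:
apply_moves --steps '[{"x": 0, "y": 0, "z": -0.5, "spin": 0}, {"x": 0, "y": 0, "z": -0.3, "spin": 0}, {"x": 0, "y": 0, "z": -0.3, "spin": 0}, {"x": 0, "y": 0, "z": -0.3, "spin": 0}, {"x": 0, "y": 0, "z": -0.3, "spin": 0}, {"x": 0, "y": 0, "z": -0.3, "spin": 0}, {"x": 0, "y": 0, "z": -0.3, "spin": 0}, {"x": 0, "y": 0, "z": -0.3, "spin": 0}, {"x": 0, "y": 0, "z": -0.3, "spin": 0}]' --grip 0

```text
time_s: 20.65
position: [0.5258, -0.1232, 0.1221]
tcp_rot: [[-0.009, 0.033, 0.999], [-0.999, -0.052, -0.008], [0.052, -0.998, 0.034]]
force: [-0.7, 0.6, 1.1]
opening: 0.419
```

Emit:
apply_moves --steps '[{"x": -0.2, "y": 0, "z": -0.3, "spin": 0}, {"x": -0.2, "y": 0, "z": 0, "spin": 0}, {"x": 0, "y": 0, "z": 4, "spin": 0}, {"x": 0, "y": 0, "z": 6, "spin": 0}]'

```text
time_s: 21.05
position: [0.5248, -0.1235, 0.1313]
tcp_rot: [[-0.008, 0.031, 0.999], [-0.999, -0.052, -0.007], [0.052, -0.998, 0.032]]
force: [-0.3, -0.2, -1.6]
opening: 0.417
```

Emit:
apply_moves --steps '[{"x": 0, "y": 0, "z": 10, "spin": 0}, {"x": 0, "y": 0, "z": 20, "spin": 0}, {"x": 0, "y": 0, "z": 30, "spin": 0}, {"x": 0, "y": 0, "z": 30, "spin": 0}, {"x": 0, "y": 0, "z": 20, "spin": 0}]'

```text
time_s: 21.55
position: [0.5212, -0.1233, 0.2442]
tcp_rot: [[-0.008, 0.023, 1.0], [-0.999, -0.05, -0.007], [0.05, -0.998, 0.023]]
force: [0.7, -0.0, -2.7]
opening: 0.412
```

```bash
python3 shot.py w22
```

```text
21.55 [ 0.5212 -0.1233  0.2442] ang -90.46 F [ 0.7 -0.  -2.7] op 0.412 [-24.1  21.6  95.4  -2.4  60.6  67.5]
```

View pics/w22.png

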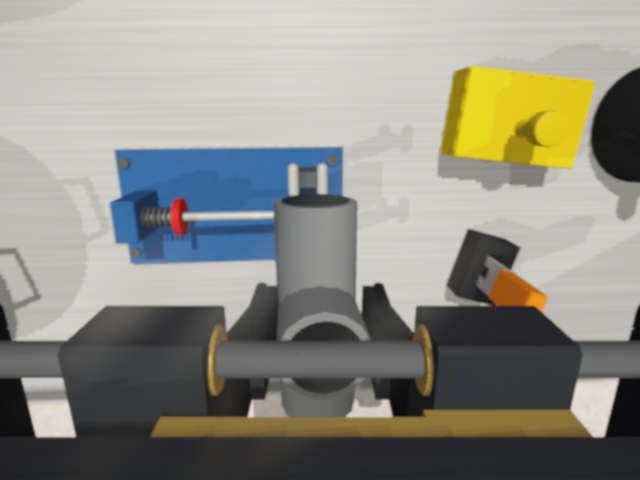

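Emit:
apply_moves --steps '[{"x": -3, "y": 20, "z": 0, "spin": 0}, {"x": -5, "y": 35, "z": 0, "spin": 0}, {"x": -5, "y": 40, "z": 0, "spin": 0}, {"x": -6, "y": 40, "z": 0, "spin": 0}, {"x": -6, "y": 40, "z": 0, "spin": 0}, {"x": -6, "y": 40, "z": 0, "spin": 0}, {"x": -6, "y": 40, "z": 0, "spin": 0}, {"x": -6, "y": 40, "z": 0, "spin": 0}, {"x": -6, "y": 40, "z": 0, "spin": 0}, {"x": -4, "y": 30, "z": 0, "spin": 0}, {"x": -2, "y": 15, "z": 0, "spin": 0}]'

```text
time_s: 22.7
position: [0.4633, 0.2641, 0.2483]
tcp_rot: [[-0.017, 0.033, 0.999], [-0.998, -0.059, -0.015], [0.059, -0.998, 0.034]]
force: [-0.5, -0.4, -2.0]
opening: 0.42
```

```bash
python3 shot.py w23 colander
```

```text
22.7 [0.4633 0.2641 0.2483] ang -90.97 F [-0.5 -0.4 -2. ] op 0.42 [ 19.9  22.   94.   -4.3  63.4 112.7]
colander 0.97 [110.  77. 341. 251.] 271.5 188.2
```

View pics/w23.png

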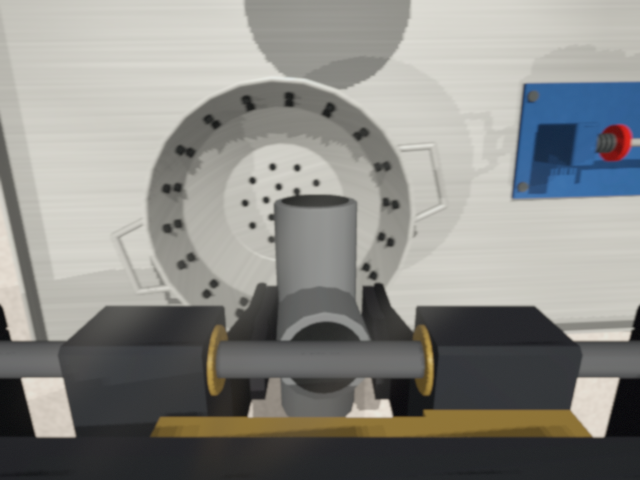

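```bash
python3 - <<'E'
from h import *
import pickle
p,s=pickle.load(open("w23.pkl","rb"))
print(plane(p,(148,208),.085),plane(p,(411,208),.085),plane(p,(280,79),.085))
print(plane(p,(289,198),.009))
E
```

```text
[0.47996103 0.3884425  0.085     ] [0.47406564 0.17968436 0.085     ] [0.57336062 0.2816137  0.085     ]
[0.47202154 0.27975073 0.009     ]
```

Emit:
apply_moves --steps '[{"x": 0, "y": 10, "z": -15, "spin": 0}, {"x": 0, "y": 8, "z": -30, "spin": 0}, {"x": 0, "y": 1, "z": -30, "spin": 0}, {"x": 0, "y": 0, "z": -25, "spin": 0}, {"x": 0, "y": 0, "z": -15, "spin": 0}]'

```text
time_s: 23.3
position: [0.465, 0.2815, 0.1282]
tcp_rot: [[-0.021, 0.039, 0.999], [-0.998, -0.058, -0.018], [0.058, -0.998, 0.04]]
force: [0.5, 0.0, -2.3]
opening: 0.421
```

```bash
python3 shot.py w24; python3 - <<'E'
from h import *
cv2.imwrite("pics/s24.png",imaging.capture("side")[:,:,::-1])
E
```

```text
23.3 [0.465  0.2815 0.1282] ang -91.18 F [ 0.5  0.  -2.3] op 0.421 [ 21.6  32.4  99.3  -5.3  47.6 116.3]
```

View pics/s24.png

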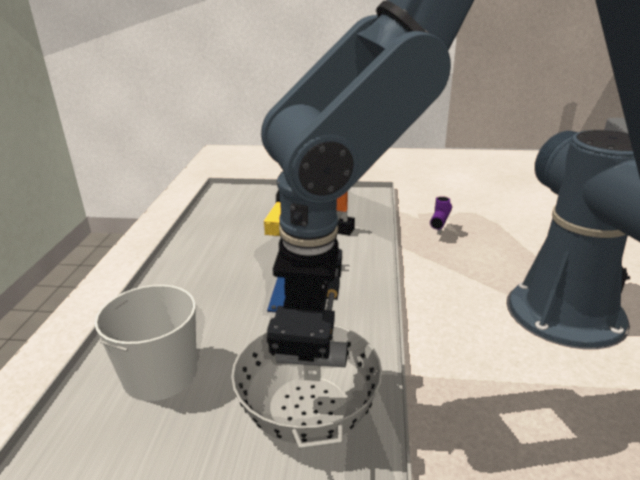

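Emit:
apply_moves --steps '[{"x": -0.3, "y": 0, "z": -15, "spin": 0}, {"x": -0.3, "y": 0, "z": -15, "spin": 0}, {"x": -0.3, "y": 0, "z": -10, "spin": 0}, {"x": -0.3, "y": 0, "z": -5, "spin": 0}]'

```text
time_s: 23.8
position: [0.4657, 0.2799, 0.0826]
tcp_rot: [[-0.025, 0.04, 0.999], [-0.998, -0.058, -0.023], [0.057, -0.998, 0.041]]
force: [0.1, -0.7, -2.0]
opening: 0.417
```

Emit:
apply_moves --steps '[{"x": -0.3, "y": 0, "z": -3, "spin": 0}]'

```text
time_s: 23.9
position: [0.4658, 0.2798, 0.0796]
tcp_rot: [[-0.025, 0.04, 0.999], [-0.998, -0.058, -0.023], [0.057, -0.998, 0.041]]
force: [0.5, -0.0, -1.3]
opening: 0.418
```

Emit:
apply_moves --steps '[{"x": -0.3, "y": 0, "z": -2.5, "spin": 0}]'

```text
time_s: 24.0
position: [0.4658, 0.2798, 0.0773]
tcp_rot: [[-0.026, 0.041, 0.999], [-0.998, -0.058, -0.023], [0.057, -0.997, 0.042]]
force: [0.7, -0.2, -1.9]
opening: 0.416
```

Emit:
apply_moves --steps '[{"x": -0.2, "y": 0, "z": -1.5, "spin": 0}]'

```text
time_s: 24.1
position: [0.4659, 0.2799, 0.076]
tcp_rot: [[-0.026, 0.042, 0.999], [-0.998, -0.057, -0.023], [0.056, -0.997, 0.043]]
force: [-0.7, 1.2, -0.4]
opening: 0.413
```

Emit:
apply_moves --steps '[{"x": -0.2, "y": 0, "z": -0.3, "spin": 0}, {"x": -0.2, "y": 0, "z": -0.3, "spin": 0}, {"x": -0.2, "y": 0, "z": -0.3, "spin": 0}, {"x": -0.2, "y": 0, "z": -0.3, "spin": 0}, {"x": -0.2, "y": 0, "z": -0.3, "spin": 0}, {"x": -0.2, "y": 0, "z": -0.3, "spin": 0}, {"x": -0.2, "y": 0, "z": -0.3, "spin": 0}, {"x": -0.2, "y": 0, "z": -0.3, "spin": 0}]' --grip 87

```text
time_s: 24.9
position: [0.466, 0.2808, 0.0758]
tcp_rot: [[-0.025, 0.047, 0.999], [-0.998, -0.056, -0.023], [0.054, -0.997, 0.048]]
force: [-0.4, -0.4, 0.1]
opening: 0.982
```

```bash
python3 shot.py w25
```

```text
24.9 [0.466  0.2808 0.0758] ang -91.45 F [-0.4 -0.4  0.1] op 0.982 [ 21.5  37.3 101.3  -6.1  40.2 117.5]
```

View pics/w25.png

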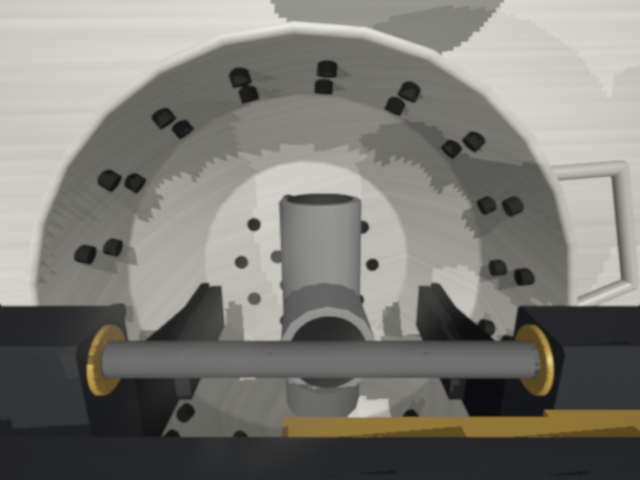

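Emit:
apply_moves --steps '[{"x": 0, "y": 0, "z": 10, "spin": 0}, {"x": 0, "y": 0, "z": 20, "spin": 0}, {"x": 0, "y": 0, "z": 30, "spin": 0}, {"x": 0, "y": 0, "z": 40, "spin": 0}, {"x": 0, "y": 0, "z": 40, "spin": 0}, {"x": 0, "y": 0, "z": 20, "spin": 0}, {"x": 0, "y": -30, "z": 0, "spin": 0}, {"x": 0, "y": -40, "z": 0, "spin": 0}, {"x": 0, "y": -40, "z": 0, "spin": 0}, {"x": 0, "y": -20, "z": 0, "spin": 0}, {"x": 0, "y": 0, "z": 0, "spin": 0}]'

```text
time_s: 26.05
position: [0.4649, 0.1476, 0.2503]
tcp_rot: [[-0.021, 0.056, 0.998], [-0.998, -0.053, -0.018], [0.052, -0.997, 0.057]]
force: [0.7, 1.7, 0.6]
opening: 0.997
```

```bash
python3 - <<'E'
from h import *
print(read_state()["time_s"],read_state()["position"],read_state()["qvel"].round(1))
a=imaging.capture("side")[:,:,::-1]; b=imaging.capture("top")[:,:,::-1]
cv2.imwrite("pics/send.png",a);cv2.imwrite("pics/tend.png",b)
E
```

```text
26.05 [0.46486896 0.14758187 0.25025495] [ 0.3 -0.9 -0.1  1.2  0.3  0.2]
```

View pics/send.png

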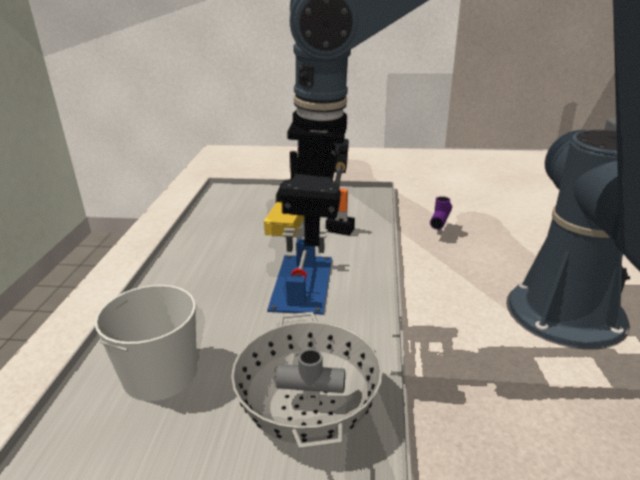

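View pics/tend.png

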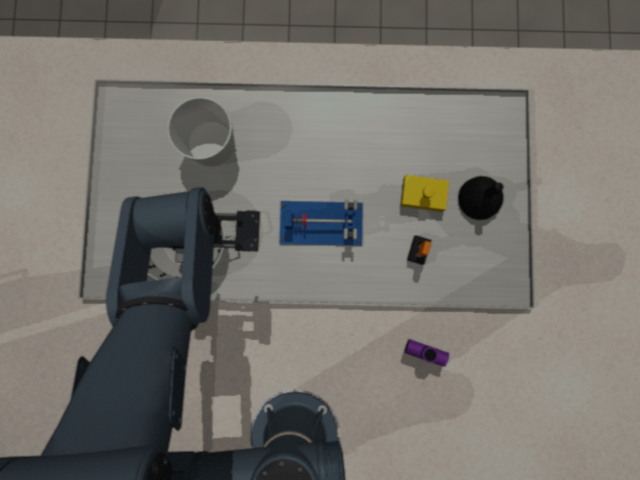

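```bash
python3 - <<'E'
from h import *
a=cv2.imread("pics/side0.png").astype(int);b=cv2.imread("pics/send.png").astype(int)
d=np.abs(a-b).max(2)>40
for n,(x,y,w,h) in {"colander":(228,325,155,125),"bucket":(95,283,105,115)}.items(): print(n,d[y:y+h,x:x+w].mean())
q=spotter.cut_out("colander","side")[0]; print(q["rect"])
print(job.hand_in())
E
```

```text
colander 0.15416774193548388
bucket 0.0
[229.6, 313.5, 152.0, 134.2]
the job is handed in; nothing more can be done
None
```

The job is done and handed in at about 26 s, with the grey tee in the colander and the fork back in its holder.

- **Freeing the tee:** I gripped the fork and set it over the bar. I pushed the collar towards the blue post in roughly 2 mm steps. The highest force I read was about 7.6 N, against the 12 N limit. The side camera showed the tee pop up at a collar travel I estimate at about 12 to 14 mm, and I stopped there. The force never jumped, so I don't think the collar reached its stop.
- **Returning the fork:** I lowered it into the holder until it touched the floor, which read about 16 N upward for a moment, and released it. It was still standing there in the later pictures.
- **Placing the tee:** I lifted it out by its branch and released it about 2 mm above the colander floor. In the last side picture it stands upright on its lug inside the colander.

**Last checks:**
- **Colander:** its outline in the side view is within about 1 px of the first picture. The image differences inside it look like just the tee and shadows.
- **Bucket:** no image differences.
- **Plunger and soap box:** they look unchanged from above, judged by eye, with the lid shut. I did not measure either one.

The gripper picked up a slight tilt of up to about 4° over the moves. I allowed for its sideways offset when putting the fork on the bar and back in its holder, and it caused no visible problem.

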